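# Snap the spice jar and the dropper bottle back into the spring-clip rack

## Robot

A 7-joint arm with a two-finger parallel gripper is mounted at the origin on a cart in front of the work surface, level with it; the furniture and walls round the work are solid. World frame = base frame: x ahead of the robot, y to its left, z up, the work surface at z = 0. Lengths are in m, angles in degrees, forces in N, time in s.
With the tool pointing down it reaches from about 0.425 to 0.875 m from the base axis. Payload 4.7 kg.
Tool frame: the origin (TCP) lies between the finger pads; the fingertips stand env.tip_reach ahead of it and the grasp point (between the pads) lies 2 mm behind it (env.tip_reach is the distance from the TCP to the fingertips, in m); z points along the fingers, y is the line along which they close (so a half turn about z gives the same grasp; the last joint's range is limited). The gripper opens to 87 mm and grips with 3 to 60 N. Pads are 19 mm wide; open, the fingers measure 117 mm over their backs; the gripper's body (75 mm by 190 mm) begins 51 mm behind the grasp point.
Start: joints at [-68.176, 18.392, -4.016, 83.108, 1.295, 78.541, -3.26], TCP at [0.233, 0.607, 0.24] pointing down, gripper open.
Joint ranges: [-163.93, 163.93], [-17.29, 119.83], [-79.2, 71.16], [3.27, 140.29], [-89.18, 269.18], [5.43, 117.66], [-154.24, 154.24]. Speed limits (degrees/s): [147.25, 147.25, 180, 180, 180, 180, 180].

## Interface

Orientations are given as [roll, pitch, yaw] about the fixed x, y, z axes, in that order (R = Rz(yaw) Ry(pitch) Rx(roll)).
In Python, from cell import env gives the robot as it stands.
- The arm moves only by the tool steer_hand, called by a JSON object that holds its "name" and its "arguments", one argument or row to a line. Schema: {"type":"object","properties":{"deltas":{"type":"array","items":{"type":"array","items":{"type":"number"},"minItems":5,"maxItems":5},"minItems":1,"maxItems":8},"clamp_n":{"type":"number"},"only":{"type":"string"},"quiet":{"type":"boolean"},"lines":{"type":"string"}},"required":["deltas"],"additionalProperties":false}. deltas is a list of rows, 1 to 8 of them, each of 5 numbers: dx, dy, dz in m, then a turn about the tool's z in degrees, then the finger opening in m; each row is the pose to reach, as a shift and turn from the pose commanded when the call began, along the tool's axes at that moment; what a row does not reach only later rows make up. A row lasts 1/12 s, in which the tool goes at most 0.0417 m and 7.16 degrees, less where a joint would pass 70% of its speed; a pose out of reach is approached as far as the arm can. The fingers move at their own pace and stop on an object; clamp_n is the grip in N (left out, the last holds). Time passes only in rows, so rows that do not move let the fingers close. The tool returns the time, the measured TCP pose, the force, the opening and the grip force at its end. only (a regular expression) keeps the lines of the reply that match it, lines (a string "A,B") keeps lines A to B, and quiet returns only ok. Input that does not fit is refused with a message, and nothing moves.
- env.get_obs(): the state, without advancing time (a new reading comes with each control period).
- env.read_camera(name): name is "side" or "top" or "wrist"; returns a dict with "color" (420x560x3 uint8, blue, green, red), "fx", "fy", "cx", "cy" (pixels), "world_from_camera" (4x4, takes a point from camera to world coordinates). Camera axes: x right, y down, z forward; pixel columns grow to the right and rows downward; lengths in m; the calibration is good to about 2 mm. The wrist camera is an equidistant fisheye: a pixel r from the principal point sees the ray r / f radians off the axis. A picture is of the moment at which its call begins. There is no depth.
- env.sign_off(): hands the job in; it is judged then, once.
The state is a dict: "time_s": time; "qpos": joint angles; "joint_velocities": joint speeds; "effort": joint torques, N m; "tool_pos": TCP position; "tool_rot": TCP orientation; "force": force on the tool from outside, world axes, zero at the start; "wrist_torque": the same for the moment, N m; "grip_width": finger opening in m; "grasp_force": force on a finger pad.
Only numpy, scipy, OpenCV 4.12 (cv2) and the standard library are available. Lean on these libraries where they do the work, as an engineer would, in place of code of your own. Each camera call takes 0.05 s, during which the arm holds its last target. There are 200 camera calls.

## Task

Put the dark-capped spice jar and the small dropper bottle back in the spring-clip rack: the jar in the empty wide clip, the bottle in the narrow clip. Stand each one on the worktop in front of its clip and push it straight in until it snaps and is fully home, upright against the back of the clip. Do not tip either of them over, and leave the jar that is already clipped and everything else where it is.

Things in the scene. Friction and masses are not known exactly. Their poses are not given: they have to be found in the camera images.
- rack: low wooden spice rack, 308 wide, fixed; origin on the worktop under the middle of its back board's front face, z up, x from front to back (clips face -x). No floor: jars stand on the worktop. A ledge, 120 to 130 mm high, overhangs the clips, its front edge 19 mm in front of the board; on it a wire gallery 20 mm high at back and ends. Three clips on the board, 90 mm apart, in varying order
- clip_wide: the empty wide steel spring clip on the rack's board: two sprung arms, 15 to 37 mm above the worktop, for a jar 44 to 46 mm in diameter. Mouth about 38 mm, lips turned out, guiding over about 5 mm to either side. Pushing a jar in takes up to about 15 N at the arms' height; pushed higher up, it leans back instead. Origin on the board's face at worktop level, axes as the rack's
- clip_narrow: the narrow clip, built like the wide one but for a bottle 33 mm in diameter, mouth about 27 mm; same origin and axes
- clip_wide_seat (a point): where the origin of a jar lies when home in the empty wide clip: on the worktop, 28 mm in front of the board; axes as the rack's, the jar goes in along +x. The jar touches the lips when its axis is 23 mm in front of this point and snaps past them about 11 mm before home
- clip_narrow_seat (a point): the same point of the narrow clip, also 28 mm in front of the board; the bottle touches the lips when its axis is 18 mm in front of this point and snaps past them about 8 mm before home
- clip_taken_seat (a point): the same point of the second wide clip (28 mm in front of the board), which already holds the green-capped jar
- spice_jar: loose glass spice jar with a dark cap, upright cylinder, 44 mm in diameter (body up to 75 mm, then a slight shoulder and, from 85 mm up, the cap), 105 mm tall, about 0.11 kg; origin at the centre of its underside, z up
- dropper_bottle: loose small brown dropper bottle with a black rubber bulb, body a cylinder 33 mm in diameter up to 56 mm, then a shoulder, collar 24 mm in diameter up to 77 mm, bulb 12 mm, 102 mm tall over all, about 0.07 kg; pushed over the worktop more than about 20 mm above its foot it tips forward, so stand it close to the clip's lips; origin at the centre of its underside, z up
- jar_clipped: glass spice jar with a green cap, 45 mm in diameter, 106 mm tall, held in the second wide clip; origin at the centre of its underside
- salt_shaker: grey shaker, 44 mm in diameter, 90 mm tall, standing loose on the rack's ledge; origin at the centre of its underside
- packet: dark red packet, 44x86x34 mm, lying loose on the rack's ledge; origin at the centre of its underside
- garlic: garlic bulb, about 60 mm, 59 mm tall, loose on the worktop; origin at its underside
- onion: onion, about 79 mm, 85 mm tall, loose on the worktop; origin at its underside
- lemon: lemon, 71x53x51 mm, loose on the worktop; origin at its underside

How it is judged (in metres and radians):
At the end, for the whole second after the job is handed in: The dark-capped spice jar stands on the worktop, upright within 0.1 rad, its axis within 5 mm of the wide clip's seat; the dropper bottle likewise at the narrow clip's seat; the green-capped jar is still home in its clip (within 6 mm); all at rest (horizontal distance between spice_jar and clip_wide_seat below 0.005 m and height (world z) of each of spice_jar, dropper_bottle below 0.006 m and angle between each of spice_jar, dropper_bottle's own z axis and vertical below 0.1 rad and linear speed of each of spice_jar, dropper_bottle below 0.02 m/s and horizontal distance between dropper_bottle and clip_narrow_seat below 0.005 m and horizontal distance between jar_clipped and clip_taken_seat below 0.006 m); the robot touches nothing.
It fails at once if the spice jar or the dropper bottle is tipped over (leaning more than 0.8 rad) (angle between any of spice_jar, dropper_bottle's own z axis and vertical above 0.8 rad).
It fails at once if the jar that is already clipped is moved by more than 20 mm (distance of jar_clipped from where it was at the start of the episode above 0.02 m).
It fails at once if the shaker or the packet on the ledge, or the garlic, onion or lemon is moved by more than 30 mm (distance of any of salt_shaker, packet, garlic, onion, lemon from where it was at the start of the episode above 0.03 m).
It also fails if it takes over 72 s, if anything falls off the work surface, if the arm or the gripper's body presses on something with over 40 N, if the wrist force passes 120 N, or if a joint passes its speed limit or range.

## Working session

There is one attempt and no reset: what is moved stays moved. The work goes in short steps, Python scripts to look and compute and a tool call to move; the robot and the scene stay as the last step left them, time stands still between calls to the robot, and variables do not carry over. Pictures are saved under pics/ and viewed, at most 10 in all, crops included, and the job is handed in when it is done.

```bash
ls; mkdir -p pics
```

Run:
```python
from cell import env
import cv2, numpy as np
o=env.get_obs(); print(o['tool_pos'],o['tool_rot'],o['grip_width'],env.tip_reach)
ims=[]
for n in ("side","top"):
    c=env.read_camera(n); np.save(f'pics/{n}0.npy',c,allow_pickle=True); cv2.imwrite(f'pics/{n}0.png',c['color'])
    print(n,c['fx'],c['cx'],c['cy'],np.round(c['world_from_camera'],3).tolist())
```

```text
cell.py
pics
[0.23297779 0.6062608  0.23846072] [-1.7989054e+02  5.4294178e-03  1.5898404e+02] 0.08716951114687294 0.017
side 464.89468901198757 274.24759077465353 211.91706893462393 [[0.51, -0.414, 0.754, -0.592], [-0.86, -0.248, 0.445, -0.644], [0.002, -0.876, -0.483, 0.797], [0.0, 0.0, 0.0, 1.0]]
top 518.5251144522747 278.12515415196833 212.19586751812352 [[-0.044, -0.975, 0.216, 0.218], [-0.999, 0.044, -0.004, 0.012], [-0.005, -0.216, -0.976, 1.502], [0.0, 0.0, 0.0, 1.0]]
```

View pics/side0.png

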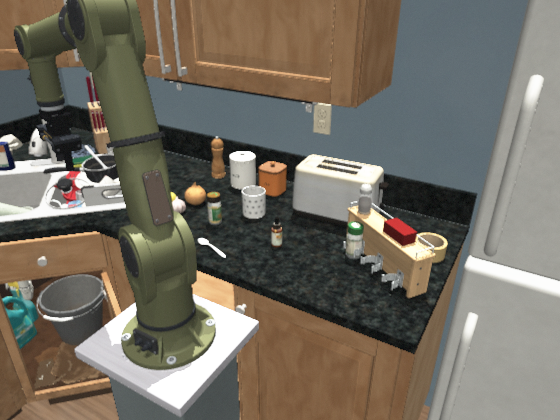

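View pics/top0.png

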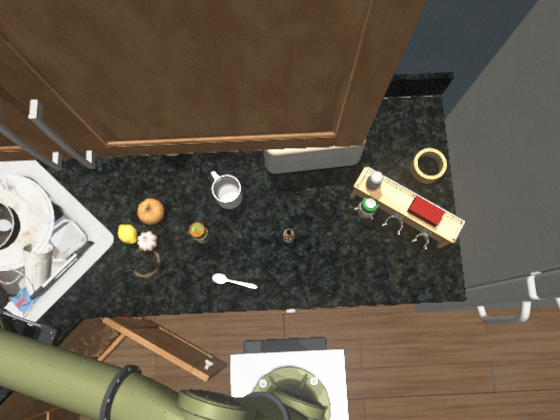

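The side view shows the jar (214,208), bottle (277,235), green-capped jar (355,240) and rack clips at about (370,262) and (393,278). The top view shows the jar (198,231), bottle (288,235), and rack from (357,180) to (460,235), with the clips at about (393,225) and (420,239). I'll zoom in.

Run:
```python
import cv2, numpy as np
s=cv2.imread('pics/side0.png');t=cv2.imread('pics/top0.png')
def cr(i,x,y,w,h,k): 
    o=cv2.resize(i[y:y+h,x:x+w],None,fx=k,fy=k,interpolation=cv2.INTER_CUBIC)
    return o
# side rack 335..445,175..300 ; k=4
A=cr(s,340,180,100,120,4);B=cr(t,345,160,125,100,3.2)[:, :400]
C=cr(s,195,180,100,75,2);D=cr(t,180,210,120,40,1.6)
can=np.zeros((600,800,3),np.uint8)
can[:480,:400]=A; can[:320,400:800]=B[:320,:400]
C=cr(s,200,185,88,65,4.5)[:280,:396]; can[320:600,400:796]=C[:280]
D=cr(t,183,212,120,36,3.3)[:118,:396]; can[481:481+D.shape[0],:D.shape[1]]=D
cv2.imwrite('pics/c1.png',can)
```

```text
(no output)
```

View pics/c1.png

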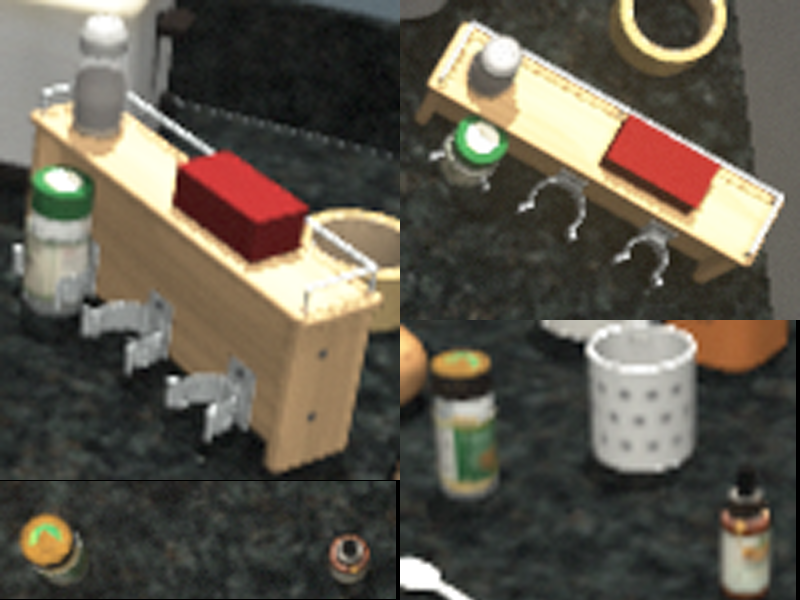

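The order is taken (left), wide (middle), narrow (right end). The close-ups give the cap, bulb and ledge-corner pixels, so I triangulate those next.

Create h.py:
```python
import numpy as np
from scipy.spatial.transform import Rotation as R
def ray(c,p,fish=False):
    T=c['world_from_camera'];x=(p[0]-c['cx'])/c['fx'];y=(p[1]-c['cy'])/c['fy']
    if fish:
        r=np.hypot(x,y);d=np.array([x/r*np.sin(r),y/r*np.sin(r),np.cos(r)]) if r>1e-9 else np.array([0,0,1.])
    else: d=np.array([x,y,1.]);d/=np.linalg.norm(d)
    return T[:3,3],T[:3,:3]@d
def onz(c,p,z,fish=False):
    o,d=ray(c,p,fish);return o+d*(z-o[2])/d[2]
def tri(rays):
    A=np.zeros((3,3));b=np.zeros(3)
    for o,d in rays: M=np.eye(3)-np.outer(d,d);A+=M;b+=M@o
    x=np.linalg.solve(A,b);return x,[np.linalg.norm((np.eye(3)-np.outer(d,d))@(x-o)) for o,d in rays]
def load(n): return np.load(f'pics/{n}.npy',allow_pickle=True).item()
def world2tool(o,v): return R.from_euler('xyz',o['tool_rot'],degrees=True).inv().apply(v)
def pix(c,P,fish=False):
    T=c['world_from_camera'];q=T[:3,:3].T@(np.array(P)-T[:3,3])
    if fish:
        r=np.hypot(*q[:2]);k=np.arctan2(r,q[2])/max(r,1e-9)
    else: k=1/q[2]
    return np.array([c['cx']+c['fx']*q[0]*k,c['cy']+c['fy']*q[1]*k])
```

Run:
```python
from h import *
np.set_printoptions(precision=4,suppress=True)
s,t=load('side0'),load('top0')
for n,a,b in [('jarcap',(196.6,228.4),(214,194.3)),('bulb',(289.1,231.4),(277.1,218.8)),('ledgeL',(353.75,191.25),(348.25,208.75)),('ledgeR',(454.4,242.2),(412,259.5)),('green',(345+82/3.2,160+138/3.2),(340+62/4,180+181/4))]:
    print(n,*tri([ray(t,a),ray(s,b)]))
for p in [(525,208),(573,235),(620,252),(660,282)]: print(onz(t,(345+(p[0]-400)/3.2,160+p[1]/3.2),.037))
print(onz(t,(353.75,191.25),.13),onz(t,(454.4,242.2),.13))
```

```text
jarcap [0.4933 0.2315 0.1024] [np.float64(0.0010127737437458236), np.float64(0.0010127737437458082)]
bulb [ 0.4753 -0.0222  0.0918] [np.float64(0.0008057048035458353), np.float64(0.0008057048035458566)]
ledgeL [ 0.5735 -0.2068  0.1314] [np.float64(0.005121147065162485), np.float64(0.005121147065162451)]
ledgeR [ 0.4163 -0.455   0.1313] [np.float64(0.004867922443340354), np.float64(0.004867922443340137)]
green [ 0.5418 -0.2506  0.1044] [np.float64(7.126664348530923e-05), np.float64(7.12666434853318e-05)]
[ 0.4911 -0.2965  0.037 ]
[ 0.4647 -0.3372  0.037 ]
[ 0.4474 -0.3776  0.037 ]
[ 0.4189 -0.4104  0.037 ]
[ 0.5712 -0.2025  0.13  ] [ 0.4187 -0.4602  0.13  ]
```

Triangulated positions:
- Jar cap: (0.493, 0.232, 0.102).
- Bulb: (0.475, -0.022).
- Rack yaw: about -31°.

I'll do the bottle first, moving over it with the tool x axis along the rack's x axis (yaw 149).

{"name": "steer_hand", "arguments": {
  "deltas": [
    [-0.03, -0.03, 0, 5, 0.087],
    [-0.055, -0.06, 0, 10, 0.087],
    [-0.08, -0.09, 0, 10, 0.087],
    [-0.105, -0.12, 0, 10, 0.087],
    [-0.13, -0.15, 0, 10, 0.087],
    [-0.16, -0.18, 0, 10, 0.087],
    [-0.19, -0.21, 0, 10, 0.087],
    [-0.21, -0.235, 0, 10, 0.087]
  ]
}}

```text
time_s: 0.77
tool_pos: [0.3462, 0.3087, 0.2393]
tool_rot: [-180.0, 0.0, 148.9]
force: [0.9, 0.2, 0.5]
grip_width: 0.0866
grasp_force: 0.0
```

Run:
```python
from h import *
from cell import env
o=env.get_obs();print(o['tool_pos'],o['tool_rot'],world2tool(o,np.array([.475,-.022,.24])-o['tool_pos']))
```

```text
[0.34620728 0.30873477 0.23927293] [-1.79975011e+02  3.44166161e-02  1.48850305e+02] [-0.28130471 -0.21642788 -0.0004637 ]
```

{"name": "steer_hand", "arguments": {
  "deltas": [
    [-0.03, -0.023, 0, 0, 0.087],
    [-0.062, -0.048, 0, 0, 0.087],
    [-0.094, -0.072, 0, 0, 0.087],
    [-0.125, -0.096, 0, 0, 0.087],
    [-0.157, -0.12, 0, 0, 0.087],
    [-0.188, -0.145, 0, 0, 0.087],
    [-0.22, -0.17, 0, 0, 0.087],
    [-0.25, -0.19, 0, 0, 0.087]
  ]
}}

```text
time_s: 1.43
tool_pos: [0.4612, 0.0176, 0.2395]
tool_rot: [180.0, -0.0, 148.9]
force: [1.1, 0.6, -0.6]
grip_width: 0.087
grasp_force: 0.0
```

{"name": "steer_hand", "arguments": {
  "deltas": [
    [-0.03, -0.026, 0, 0, 0.087],
    [-0.03, -0.026, 0, 0, 0.087],
    [-0.03, -0.026, 0, 0, 0.087]
  ]
}}

```text
time_s: 1.68
tool_pos: [0.4736, -0.0198, 0.2393]
tool_rot: [-180.0, -0.0, 148.7]
force: [0.0, 0.6, 0.4]
grip_width: 0.0868
grasp_force: 0.0
```

Run:
```python
from h import *
from cell import env
import cv2
c=env.read_camera('wrist');np.save('pics/w1.npy',c,allow_pickle=True);cv2.imwrite('pics/w1.png',c['color'])
print(c['fx'],c['cx'],c['cy'],np.round(c['world_from_camera'],3).tolist())
o=env.get_obs();print(o['tool_pos'],o['tool_rot'],o['qpos'])
```

```text
325.19226210127806 274.0896088260598 210.1088872866539 [[0.52, 0.816, 0.251, 0.404], [0.854, -0.497, -0.154, 0.023], [-0.001, 0.294, -0.956, 0.383], [0.0, 0.0, 0.0, 1.0]]
[ 0.47328525 -0.01764967  0.23920336] [-1.79996132e+02 -5.23187379e-02  1.48874207e+02] [-35.69417755  -4.98820393  33.07163485 108.19957753   2.77563632
  76.04503275  55.48030379]
```

View pics/w1.png

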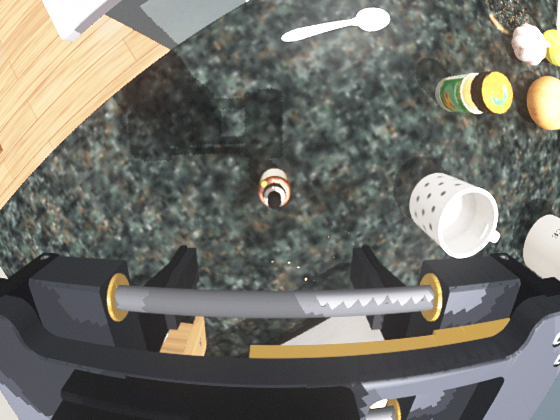

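The wrist view shows the bottle, with the bulb tip at about (274,200) and the body centre at about (275,186). The jar is at (475,93).

Run:
```python
from h import *
import cv2
np.set_printoptions(precision=4,suppress=True)
s,t,w=load('side0'),load('top0'),load('w1')
print('bulb',tri([ray(w,(274,200),True),ray(t,(289.1,231.4)),ray(s,(277.1,217.5))]))
print('bulb z.1',onz(w,(274,200),.1,True))
print('jarcap',tri([ray(w,(491,91),True),ray(t,(196.6,228.4)),ray(s,(214,194.3))]), onz(w,(491,91),.105,True))
im=w['color'];cv2.imwrite('pics/c2.png',np.hstack([cv2.resize(im[150:225,230:320],None,fx=4,fy=4),cv2.resize(im[60:135,425:525],None,fx=4,fy=4)]))
```

```text
bulb (array([ 0.4734, -0.0209,  0.096 ]), [np.float64(0.003690842471291128), np.float64(0.000779751779871836), np.float64(0.0029315881425409796)])
bulb z.1 [ 0.4698 -0.0176  0.1   ]
jarcap (array([0.4893, 0.2294, 0.1025]), [np.float64(0.005918251228130123), np.float64(0.004285291239472874), np.float64(0.002630268136818638)]) [0.4829 0.2238 0.105 ]
```

View pics/c2.png

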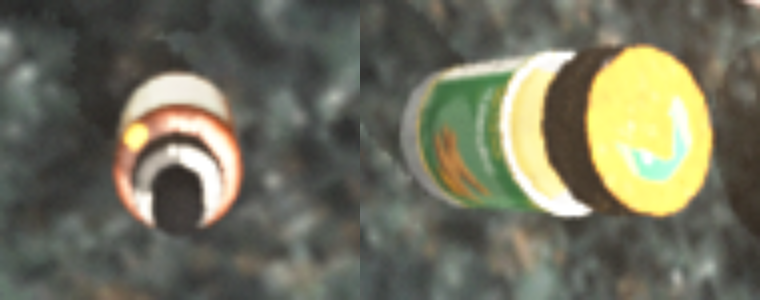

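Crop readings: bottle shoulder ring centre (274.75,192), bulb top (274.5,202), jar cap top centre (498.7,92.5).

Run:
```python
from h import *
np.set_printoptions(precision=4,suppress=True)
s,t,w=load('side0'),load('top0'),load('w1')
print('shoulder',onz(w,(274.75,192),.056,True),'bulb',onz(w,(274.5,201.5),.1,True))
print('jarcap',tri([ray(w,(498.7,92.5),True),ray(t,(196.6,228.4)),ray(s,(214,194.3))]), onz(w,(498.7,92.5),.105,True))
from cell import env
o=env.get_obs();print(world2tool(o,np.array([.4735,-.019,.06])-o['tool_pos']),o['tool_pos'])
```

```text
shoulder [ 0.4732 -0.0188  0.056 ] bulb [ 0.4713 -0.0179  0.1   ]
jarcap (array([0.4909, 0.2314, 0.1043]), [np.float64(0.0030291628779171736), np.float64(0.0014652516406468874), np.float64(0.0025767060324684713)]) [0.4883 0.2327 0.105 ]
[-0.001  -0.001   0.1792] [ 0.4733 -0.0176  0.2392]
```

The bottle is at (0.473,-0.019), directly under the TCP. I'll grip its collar 5 mm off-centre, so the gripper body clears the ledge when I place the bottle.

{"name": "steer_hand", "arguments": {
  "deltas": [
    [0.004, -0.001, 0.03, 0, 0.087],
    [0.004, -0.001, 0.06, 0, 0.087],
    [0.004, -0.001, 0.09, 0, 0.087],
    [0.004, -0.001, 0.12, 0, 0.06],
    [0.004, -0.001, 0.14, 0, 0.06],
    [0.004, -0.001, 0.156, 0, 0.05],
    [0.004, -0.001, 0.156, 0, 0.05]
  ],
  "clamp_n": 15
}}

```text
time_s: 2.32
tool_pos: [0.4663, -0.0144, 0.0802]
tool_rot: [-179.8, -0.3, 149.2]
force: [-1.2, -0.1, -0.4]
grip_width: 0.0681
grasp_force: 0.0
```

{"name": "steer_hand", "arguments": {
  "deltas": [
    [0, 0, 0, 0, 0.015],
    [0, 0, 0, 0, 0.015],
    [0, 0, 0, 0, 0.015],
    [0, 0, 0, 0, 0.015],
    [0, 0, 0, 0, 0.015],
    [0, 0, 0, 0, 0.015],
    [0, 0, 0, 0, 0.015]
  ]
}}

```text
time_s: 2.9
tool_pos: [0.4698, -0.0161, 0.0839]
tool_rot: [180.0, 0.0, 149.0]
force: [-0.1, -1.7, 1.1]
grip_width: 0.0233
grasp_force: 15.0
```

The collar is gripped at 23 mm. Next I lift and carry it to a waypoint in front of the narrow clip.

{"name": "steer_hand", "arguments": {
  "deltas": [
    [0, 0, -0.03, 0, 0.015],
    [-0.005, -0.02, -0.06, 0, 0.015],
    [-0.013, -0.055, -0.06, 0, 0.015],
    [-0.023, -0.095, -0.06, 0, 0.015],
    [-0.033, -0.135, -0.06, 0, 0.015],
    [-0.043, -0.175, -0.06, 0, 0.015],
    [-0.053, -0.215, -0.06, 0, 0.015],
    [-0.061, -0.25, -0.06, 0, 0.015]
  ]
}}

```text
time_s: 3.57
tool_pos: [0.3918, -0.2643, 0.1438]
tool_rot: [180.0, 0.1, 148.9]
force: [0.4, -0.3, -0.6]
grip_width: 0.0228
grasp_force: 15.0
```

{"name": "steer_hand", "arguments": {
  "deltas": [
    [-0.008, -0.03, 0, 0, 0.015],
    [-0.016, -0.065, 0, 0, 0.015],
    [-0.024, -0.09, 0, 0, 0.015],
    [-0.024, -0.098, 0, 0, 0.015],
    [-0.024, -0.098, 0, 0, 0.015],
    [-0.024, -0.098, 0, 0, 0.015]
  ]
}}

```text
time_s: 4.07
tool_pos: [0.363, -0.3575, 0.1432]
tool_rot: [180.0, -0.1, 148.9]
force: [0.1, 1.0, -1.1]
grip_width: 0.0229
grasp_force: 15.0
```

Run:
```python
from h import *
from cell import env
import cv2
c=env.read_camera('wrist');np.save('pics/w2.npy',c,allow_pickle=True);cv2.imwrite('pics/w2.png',c['color'])
o=env.get_obs();print(o['tool_pos'],o['tool_rot'],o['qpos'],o['grasp_force'])
```

```text
[ 0.36362116 -0.35664303  0.14315193] [ 1.79931279e+02 -5.83026742e-02  1.49052276e+02] [-12.21863906   7.67656494  57.89670881 111.40147006  -7.24435347
  64.75298788 107.60947871] 14.988441914319992
```

View pics/w2.png

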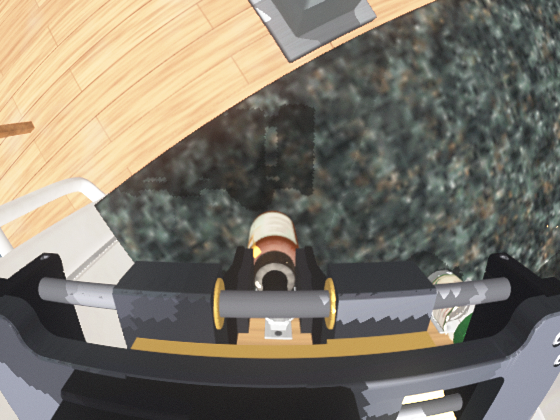

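The wrist view shows the held bottle (272,240), the narrow clip's plate on the board at about (280,325), and the green cap at (462,328). I'll check the clip's lateral offset against it.

Run:
```python
from h import *
from cell import env
import cv2
np.set_printoptions(precision=4,suppress=True)
t=load('top0');w=load('w2')
yaw=np.deg2rad(-30.8);X=np.array([np.cos(yaw),np.sin(yaw)]);Y=np.array([-X[1],X[0]])
o=env.get_obs();tp=o['tool_pos'][:2]
f=lambda n,P:print(n,'rel tool fwd %.4f left %.4f'%((P[:2]-tp)@X,(P[:2]-tp)@Y))
f('plate w',onz(w,(280,325),.037,True)); f('bottle bottom',onz(w,(272,227),.065,True))
for n,p in [('wL',(525,208)),('wR',(573,235)),('nL',(620,252)),('nR',(660,282)),('ledgeL',(428,100)),('ledgeR',(750,263))]:
    f(n,onz(t,(345+(p[0]-400)/3.2,160+p[1]/3.2),.13 if 'le' in n else .035))
im=w['color'];a=cv2.resize(im[200:350,220:340],None,fx=4,fy=4)
c=env.read_camera('top');np.save('pics/top1.npy',c,allow_pickle=True)
s=env.read_camera('side');np.save('pics/side1.npy',s,allow_pickle=True)
b=cv2.resize(c['color'][170:270,375:440],None,fx=5,fy=5,interpolation=cv2.INTER_CUBIC)[:300,:320];
b=cv2.resize(c['color'][190:260,370:434],None,fx=5,fy=5,interpolation=cv2.INTER_CUBIC)[:300,:320]
d=cv2.resize(s['color'][225:300,350:430],None,fx=4,fy=4,interpolation=cv2.INTER_CUBIC)[:300,:320]
cv2.imwrite('pics/c3.png',np.hstack([a,np.vstack([b,d])]))
```

```text
plate w rel tool fwd 0.1088 left 0.0042
bottle bottom rel tool fwd -0.0010 left -0.0024
wL rel tool fwd 0.0793 left 0.1168
wR rel tool fwd 0.0773 left 0.0682
nL rel tool fwd 0.0832 left 0.0246
nR rel tool fwd 0.0755 left -0.0182
ledgeL rel tool fwd 0.0994 left 0.2387
ledgeR rel tool fwd 0.1003 left -0.0607
```

View pics/c3.png

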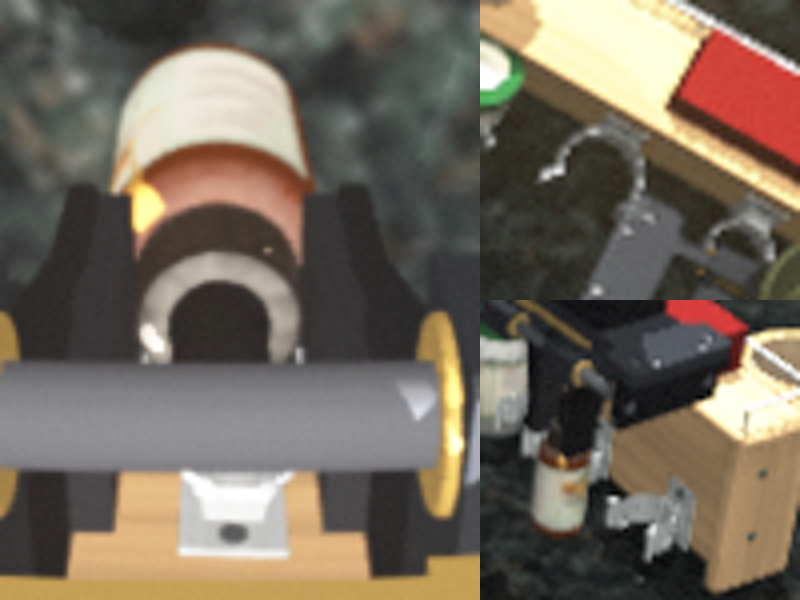

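Clip plates: narrow at wrist pixel (278.7,333), and in the top view wide (399,215.6) and narrow (426,231.6). I intersect the rays with the board plane.

Run:
```python
from h import *
from cell import env
np.set_printoptions(precision=4,suppress=True)
t=load('top1');w=load('w2')
yaw=np.deg2rad(-30.8);X=np.array([np.cos(yaw),np.sin(yaw),0]);Y=np.array([-X[1],X[0],0])
tp=env.get_obs()['tool_pos'];print(tp)
def f(n,P):print(n,'fwd %.4f left %.4f z %.4f'%((P-tp)@X,(P-tp)@Y,P[2]))
for p in [(278.7,338),(278.7,333),(278.7,322)]:
    o,d=ray(w,p,True);k=(.1187-(o-tp)@X)/(d@X);f('plate',o+k*d)
f('wide',onz(t,(399,215.6),.037));f('narrow',onz(t,(426,231.6),.037))
# bottle edges at label top: widths; bulb centre
f('botL',onz(w,(220+112/4,200+185/4),.12,True));f('botR',onz(w,(220+312/4,200+185/4),.12,True))
f('bulb',onz(w,(220+220/4,200+320/4),.165,True))
g=load('top0');f('green',onz(g,(345+82/3.2,160+138/3.2),.106))
```

```text
[ 0.3641 -0.3563  0.1433]
plate fwd 0.1187 left 0.0023 z 0.0444
plate fwd 0.1187 left 0.0024 z 0.0367
plate fwd 0.1187 left 0.0026 z 0.0185
wide fwd 0.1237 left 0.0905 z 0.0370
narrow fwd 0.1179 left 0.0022 z 0.0370
botL fwd -0.0098 left -0.0160 z 0.1200
botR fwd -0.0097 left 0.0120 z 0.1200
bulb fwd -0.0135 left -0.0010 z 0.1650
green fwd 0.0980 left 0.1818 z 0.1060
```

Run:
```python
from h import *
import cv2
yaw=np.deg2rad(-30.8);X=np.array([np.cos(yaw),np.sin(yaw),0]);Y=np.array([-X[1],X[0],0])
tp=np.array([.3641,-.3563,0])
for name in('top0','side0'):
    t=load(name);g=t['color'].astype(np.float32)
    fw=np.arange(.085,.128,.0015)
    print(name,fw[[0,-1]])
    for L in(-.04,.0,.05,.1,.14,.22):
        pts=np.array([pix(t,tp+X*f+Y*L+[0,0,.13]) for f in fw],np.float32)
        v=cv2.remap(g,pts[None,:,0],pts[None,:,1],cv2.INTER_LINEAR)[0].mean(1)
        k=np.argmax(np.diff(v)*1.0);print(L,'edge %.4f'%(fw[k]+.00075),v.astype(int).tolist())
```

```text
top0 [0.085 0.127]
-0.04 edge 0.0978 [85, 85, 83, 81, 79, 77, 78, 88, 138, 193, 219, 232, 236, 239, 239, 240, 240, 241, 241, 242, 243, 243, 243, 243, 243, 243, 243, 243, 244]
0.0 edge 0.0993 [74, 81, 82, 81, 81, 81, 81, 79, 87, 112, 168, 216, 219, 211, 199, 189, 186, 187, 182, 178, 174, 170, 156, 133, 121, 118, 119, 125, 123]
0.05 edge 0.1023 [61, 71, 78, 82, 84, 82, 81, 82, 81, 83, 98, 148, 204, 218, 220, 203, 186, 176, 162, 126, 87, 65, 53, 51, 52, 60, 76, 92, 104]
0.1 edge 0.1038 [70, 81, 90, 100, 109, 105, 93, 90, 100, 99, 89, 87, 114, 156, 196, 227, 231, 232, 231, 230, 232, 235, 237, 239, 240, 240, 241, 242, 242]
0.14 edge 0.1068 [44, 47, 54, 64, 73, 80, 81, 82, 82, 81, 82, 82, 85, 93, 142, 194, 220, 230, 232, 231, 232, 234, 235, 236, 236, 235, 234, 233, 233]
0.22 edge 0.1098 [37, 37, 36, 38, 42, 53, 66, 75, 80, 82, 84, 82, 78, 77, 79, 91, 118, 163, 206, 230, 234, 236, 237, 237, 236, 235, 232, 229, 219]
side0 [0.085 0.127]
-0.04 edge 0.0963 [108, 107, 105, 104, 109, 116, 135, 163, 193, 217, 233, 240, 245, 245, 246, 246, 246, 247, 247, 246, 245, 238, 203, 171, 189, 209, 226, 239, 244]
0.0 edge 0.0978 [108, 108, 108, 105, 102, 103, 111, 125, 156, 190, 208, 224, 222, 208, 194, 190, 184, 180, 176, 173, 171, 172, 176, 176, 177, 179, 177, 178, 181]
0.05 edge 0.0993 [108, 108, 107, 106, 104, 100, 97, 102, 111, 137, 168, 195, 213, 226, 229, 231, 215, 187, 166, 148, 130, 97, 64, 43, 38, 36, 38, 39, 39]
0.1 edge 0.1038 [101, 100, 99, 99, 98, 96, 94, 95, 96, 102, 114, 133, 165, 200, 216, 231, 236, 238, 239, 240, 241, 242, 243, 243, 244, 244, 242, 240, 200]
0.14 edge 0.1053 [55, 50, 56, 68, 80, 91, 100, 99, 99, 98, 100, 110, 133, 160, 188, 214, 229, 236, 240, 240, 240, 241, 241, 242, 242, 242, 242, 242, 242]
0.22 edge 0.1068 [152, 152, 152, 151, 151, 150, 148, 144, 141, 129, 114, 105, 109, 114, 135, 160, 186, 209, 230, 236, 241, 243, 243, 244, 243, 243, 241, 239, 237]
```

Both cameras agree: the ledge edge gives a rack yaw of about -33.3°. I recompute the seats with it.

Add to h.py:
```python
yaw=np.deg2rad(-33.3);RX=np.array([np.cos(yaw),np.sin(yaw),0]);RY=np.array([-RX[1],RX[0],0])
```

Run:
```python
from h import *
from cell import env
np.set_printoptions(precision=4,suppress=True)
y0=np.deg2rad(-30.8);X=np.array([np.cos(y0),np.sin(y0),0]);Y=np.array([-X[1],X[0],0])
tp=env.get_obs()['tool_pos']
E=[tp+X*a+Y*b for a,b in[(.0972,-.04),(.0987,0),(.101,.05),(.1038,.1),(.106,.14),(.1085,.22)]]
ef=[float((e-tp)@RX) for e in E];print('edge fwd',np.round(ef,4)); e=np.mean(ef)
sf=e+.019-.028
w=load('w2');t=load('top1');g=load('top0')
lat=lambda P:float((P-tp)@RY)
o,d=ray(w,(278.7,333),True);P=o+d*((e+.019-(o-tp)@RX)/(d@RX));print('plate',lat(P),P[2])
print('narrow top',lat(onz(t,(426,231.6),.037)),'wide-90',lat(onz(t,(399,215.6),.037))-.09,'green-180',lat(np.array([.5418,-.2506,0]))-.18, 'green fwd',(np.array([.5418,-.2506,0])-tp)@RX,'seat fwd',sf)
for p in [(620,252),(660,282)]: print('narrow lip',lat(onz(g,(345+(p[0]-400)/3.2,160+p[1]/3.2),.03)))
```

```text
edge fwd [0.0989 0.0986 0.0987 0.0993 0.0998 0.0988]
plate 0.007581030887552213 0.03723752841988953
narrow top 0.007387758105200797 wide-90 0.005793739354725949 green-180 0.005870686726236224 green fwd 0.09048304350621636 seat fwd 0.09001889230924184
narrow lip 0.02695742605818925
narrow lip -0.01629894799700395
```

Narrow seat = TCP +90 mm forward and +7 mm left in rack axes. I turn 2.3° and place the bottle with its axis about 22 mm before the seat.

{"name": "steer_hand", "arguments": {
  "deltas": [
    [-0.03, 0.0045, 0, 2.3, 0.015],
    [-0.055, 0.0045, 0, 2.3, 0.015],
    [-0.064, 0.0045, 0, 2.3, 0.015],
    [-0.064, 0.0045, 0, 2.3, 0.015],
    [-0.064, 0.0045, 0.02, 2.3, 0.015],
    [-0.064, 0.0045, 0.04, 2.3, 0.015],
    [-0.064, 0.0045, 0.05, 2.3, 0.015],
    [-0.064, 0.0045, 0.055, 2.3, 0.015]
  ]
}}

```text
time_s: 4.88
tool_pos: [0.4197, -0.3849, 0.0872]
tool_rot: [179.9, -0.2, 146.7]
force: [0.3, 2.7, -1.4]
grip_width: 0.0232
grasp_force: 14.6
```

{"name": "steer_hand", "arguments": {
  "deltas": [
    [0, 0, 0.002, 0, 0.015],
    [0, 0, 0.004, 0, 0.015],
    [0, 0, 0.005, 0, 0.015],
    [0, 0, 0.005, 0, 0.015]
  ]
}}

```text
time_s: 5.22
tool_pos: [0.4206, -0.3874, 0.0841]
tool_rot: [180.0, 0.1, 146.7]
force: [0.7, 1.5, 2.5]
grip_width: 0.0231
grasp_force: 14.6
```

Run:
```python
from h import *
from cell import env
import cv2
o=env.get_obs();print(o['tool_pos'],(np.array([.4431,-.3998,0])-o['tool_pos'])@np.c_[RX,RY],o['tool_rot'])
s=env.read_camera('side');np.save('pics/side2.npy',s,allow_pickle=True)
w=env.read_camera('wrist');np.save('pics/w3.npy',w,allow_pickle=True)
cv2.imwrite('pics/c4.png',np.hstack([cv2.resize(s['color'][200:300,335:435],(400,400),interpolation=cv2.INTER_CUBIC),cv2.resize(w['color'][220:345,220:345],(400,400))]))
```

```text
[ 0.42063346 -0.3873564   0.08413658] [0.02560952 0.00193419] [1.79976998e+02 5.40550368e-02 1.46689058e+02]
```

View pics/c4.png

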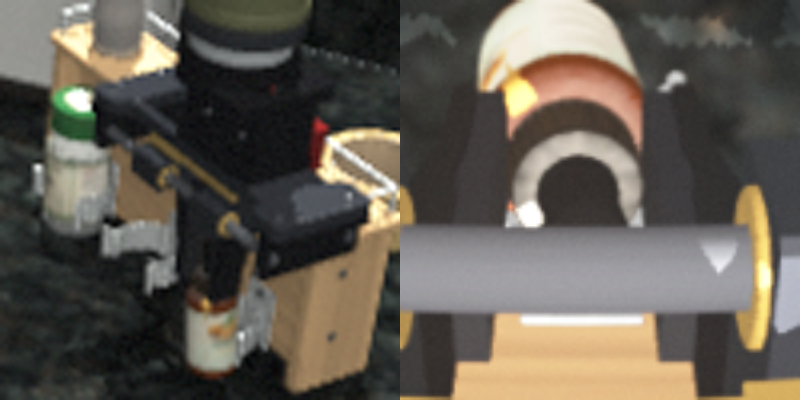

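The bottle stands in front of the narrow clip. The left lip tip shows at wrist pixel (306,244) and the plate centre at x≈276.6. Checking the lateral alignment from these.

Run:
```python
from h import *
from cell import env
w=load('w3');tp=env.get_obs()['tool_pos']
def f(n,P):print(n,'fwd %.4f left %.4f z %.3f'%((P-tp)@RX,(P-tp)@RY,P[2]))
q=lambda x,y:(220+(x-400)/3.2,220+y/3.2)
f('lip',onz(w,q(675,78),.035,True))
f('b left',onz(w,q(477,85),.05,True));f('b right',onz(w,q(645,85),.05,True))
f('bulb',onz(w,q(577,190),.1,True))
o,d=ray(w,q(581,318),True);f('plate',o+d*((.0536-(o-tp)@RX)/(d@RX)))
```

```text
lip fwd 0.0007 left 0.0207 z 0.035
b left fwd -0.0044 left -0.0178 z 0.050
b right fwd -0.0044 left 0.0136 z 0.050
bulb fwd -0.0101 left 0.0007 z 0.100
plate fwd 0.0536 left 0.0018 z 0.044
```

I nudge 2 mm left and 3 mm forward to the lips, release, back off, close the fingers and lower to push height.

{"name": "steer_hand", "arguments": {
  "deltas": [
    [-0.0015, 0.002, 0, 0, 0.015],
    [-0.003, 0.002, 0, 0, 0.015],
    [-0.003, 0.002, 0, 0, 0.015],
    [-0.003, 0.002, 0, 0, 0.045],
    [-0.003, 0.002, 0, 0, 0.045],
    [-0.003, 0.002, 0, 0, 0.045],
    [-0.003, 0.002, 0, 0, 0.045],
    [-0.003, 0.002, 0, 0, 0.045]
  ]
}}

```text
time_s: 5.98
tool_pos: [0.4239, -0.3872, 0.0834]
tool_rot: [-180.0, -0.0, 146.7]
force: [0.8, 0.1, 0.2]
grip_width: 0.0433
grasp_force: 0.0
```

{"name": "steer_hand", "arguments": {
  "deltas": [
    [0.015, 0, 0, 0, 0.045],
    [0.03, 0, 0, 0, 0.045],
    [0.05, 0, 0, 0, 0.045],
    [0.055, 0, 0.01, 0, 0],
    [0.055, 0, 0.02, 0, 0],
    [0.055, 0, 0.03, 0, 0],
    [0.055, 0, 0.032, 0, 0],
    [0.055, 0, 0.032, 0, 0]
  ]
}}

```text
time_s: 6.65
tool_pos: [0.3779, -0.357, 0.0503]
tool_rot: [-179.9, -0.1, 146.7]
force: [-0.2, 0.3, 0.8]
grip_width: 0.0193
grasp_force: 0.0
```

Run:
```python
from h import *
from cell import env
import cv2
o=env.get_obs();print(o['tool_pos'],(np.array([.4431,-.3998,0])-o['tool_pos'])@np.c_[RX,RY],o['force'],o['grip_width'])
s=env.read_camera('side');t=env.read_camera('top');w=env.read_camera('wrist')
cv2.imwrite('pics/c5.png',np.hstack([cv2.resize(s['color'][200:300,335:435],(400,400),interpolation=cv2.INTER_CUBIC),cv2.resize(w['color'][220:345,220:345],(400,400))]))
```

```text
[ 0.37785673 -0.35703657  0.05027224] [7.8008902e-02 7.8055119e-05] [-0.19842025  0.29437565  0.77999345] 0.01933781884339907
```

View pics/c5.png

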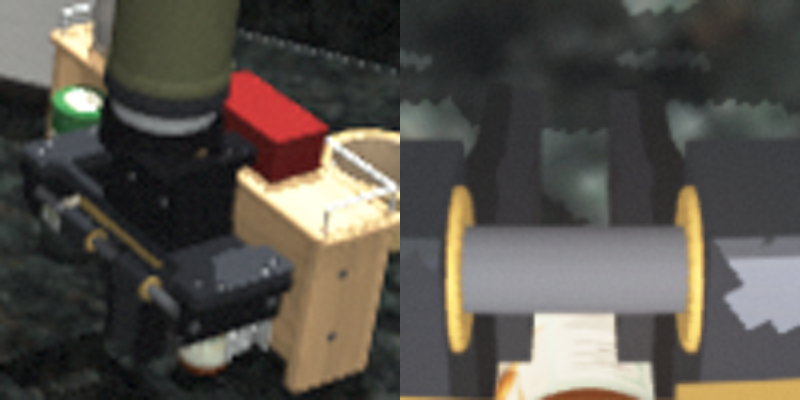

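The bottle is upright and centred ahead of the closing fingers. I push: free approach to 30 mm, then slowly.

{"name": "steer_hand", "arguments": {
  "deltas": [
    [-0.012, 0, -0.001, 0, 0],
    [-0.024, 0, -0.001, 0, 0],
    [-0.03, 0, -0.001, 0, 0],
    [-0.033, 0, -0.001, 0, 0],
    [-0.036, 0, -0.001, 0, 0],
    [-0.038, 0, -0.001, 0, 0],
    [-0.04, 0, -0.001, 0, 0],
    [-0.042, 0, -0.001, 0, 0]
  ]
}}

```text
time_s: 7.47
tool_pos: [0.4105, -0.379, 0.0525]
tool_rot: [179.9, -0.3, 146.6]
force: [-6.1, 4.1, 8.5]
grip_width: 0.0004
grasp_force: 5.2
```

{"name": "steer_hand", "arguments": {
  "deltas": [
    [-0.002, 0, 0, 0, 0],
    [-0.004, 0, 0, 0, 0],
    [-0.005, 0, 0, 0, 0],
    [-0.006, 0, 0, 0, 0],
    [-0.006, 0, 0, 0, 0]
  ]
}}

```text
time_s: 7.88
tool_pos: [0.4168, -0.3833, 0.0536]
tool_rot: [179.9, -0.1, 146.6]
force: [-5.7, 4.2, 12.2]
grip_width: 0.0003
grasp_force: 5.9
```

```bash
python3 - <<'E'
from h import *
from cell import env
o=env.get_obs();print(o['tool_pos'],(np.array([.4431,-.3998,0])-o['tool_pos'])@np.c_[RX,RY],o['force']@np.c_[RX,RY],o['grip_width'])
E
```

```text
[ 0.4167662  -0.38325248  0.05364404] [0.03109495 0.00062731] [-7.06778575  0.43585774] 0.00025209658942095166
```

There is 12 N upward force, so something is under the gripper body. I raise it slightly and look.

{"name": "steer_hand", "arguments": {
  "deltas": [
    [0, 0, -0.001, 0, 0],
    [0, 0, -0.002, 0, 0],
    [0, 0, -0.002, 0, 0],
    [0, 0, -0.002, 0, 0]
  ]
}}

```text
time_s: 8.22
tool_pos: [0.4179, -0.3834, 0.0548]
tool_rot: [180.0, 0.0, 146.7]
force: [-2.5, 1.0, 5.1]
grip_width: 0.0008
grasp_force: 2.5
```

{"name": "steer_hand", "arguments": {
  "deltas": [
    [0, 0, -0.001, 0, 0],
    [0, 0, -0.001, 0, 0],
    [0, 0, -0.001, 0, 0]
  ]
}}

```text
time_s: 8.47
tool_pos: [0.4181, -0.3834, 0.0554]
tool_rot: [-180.0, 0.0, 146.7]
force: [-1.4, 0.2, 2.3]
grip_width: 0.0007
grasp_force: 0.8
```

```bash
python3 - <<'E'
from h import *
from cell import env
import cv2
o=env.get_obs();print(o['tool_pos'],(np.array([.4431,-.3998,0])-o['tool_pos'])@np.c_[RX,RY],o['force']@np.c_[RX,RY],o['force'])
s=env.read_camera('side');t=env.read_camera('top');w=env.read_camera('wrist')
cv2.imwrite('pics/c6.png',np.hstack([cv2.resize(s['color'][200:300,335:435],(400,400),interpolation=cv2.INTER_CUBIC),cv2.resize(w['color'][220:345,220:345],(400,400))]))
E
```

```text
[ 0.41814505 -0.38335709  0.05536354] [ 2.98850681e-02 -4.22662909e-05] [-1.2537996  -0.56192044] [-1.35644208  0.21870735  2.34575121]
```

View pics/c6.png

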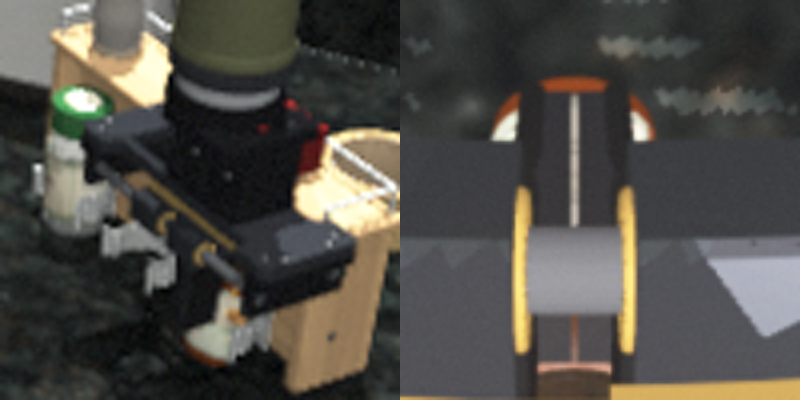

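The bottle is leaning toward the board: it tipped before the lips held it, and the bulb was under the gripper body. That was my last allowed picture, so from here I use numbers only. First, how far the base sits from the tool.

Run:
```python
from h import *
from cell import env
import cv2
w=env.read_camera('wrist');np.save('pics/w4.npy',w,allow_pickle=True);tp=env.get_obs()['tool_pos']
q=lambda x,y:(220+(x-400)/3.2,220+y/3.2)
for z in(0,.008,.015):
    for p in[(575,78),(575,92),(495,135),(655,135)]:
        P=onz(w,q(*p),z,True);print(z,p,'fwd %.4f left %.4f'%((P-tp)@RX,(P-tp)@RY))
# side view: outline of bottle (label white / brown) as class map
s=env.read_camera('side');np.save('pics/side4.npy',s,allow_pickle=True)
im=s['color'][266:296,374:408].astype(int)
for r in range(im.shape[0]):
    print(266+r,''.join('#' if min(p)>140 and p[2]-p[0]<60 else 'r' if p[2]-p[0]>45 else 'g' if min(p)>75 else '.' for p in im[r]))
```

```text
0 (575, 78) fwd 0.0033 left 0.0005
0 (575, 92) fwd 0.0065 left 0.0005
0 (495, 135) fwd 0.0166 left -0.0166
0 (655, 135) fwd 0.0166 left 0.0176
0.008 (575, 78) fwd -0.0002 left 0.0005
0.008 (575, 92) fwd 0.0029 left 0.0005
0.008 (495, 135) fwd 0.0126 left -0.0159
0.008 (655, 135) fwd 0.0126 left 0.0169
0.015 (575, 78) fwd -0.0032 left 0.0005
0.015 (575, 92) fwd -0.0002 left 0.0005
0.015 (495, 135) fwd 0.0092 left -0.0153
0.015 (655, 135) fwd 0.0092 left 0.0163
266 ggggg..........ggg................
267 gg#gg...........ggg...............
268 #g#gg............ggg..............
269 ggggg..............g..............
270 gg#g..............................
271 ggg..............r................
272 .................grrr.............
273 ................gggrr.............
274 ................##ggg.............
275 ...............g#####.............
276 ...............g##g#g.............
277 ...............g##rrr.............
278 ...............g#rrrr.......gg.rrr
279 ...............g#grrrr...gggggrrrr
280 ..............gg#ggrrrrgggggggrrrr
281 ...........ggg###ggggggggggggrrrrr
282 .........ggg#####gggggg#gggggrrrrr
283 ........gg########gg#ggggggggrrrrr
284 ........gg########gg#ggggggggrrrrr
285 ........gg########gggggg.gggg.rrrr
286 .........gg#######gggggg..gg..rrrr
287 ...........gg#####ggggg....g...rr.
288 .........rrrggg##ggggg..........r.
289 ...........rr.gggggg..............
290 .............rrr..g...............
291 ..................................
292 .................................r
293 .................................r
294 .................................r
295 .................................r
```

The lean is about 20° and still behind the balance point. I back off slowly so that the finger lets it rock upright.

{"name": "steer_hand", "arguments": {
  "deltas": [
    [0.0015, 0, 0, 0, 0],
    [0.003, 0, 0, 0, 0],
    [0.0045, 0, 0, 0, 0],
    [0.006, 0, 0, 0, 0],
    [0.0075, 0, 0, 0, 0],
    [0.009, 0, 0, 0, 0],
    [0.0105, 0, 0, 0, 0],
    [0.012, 0, 0, 0, 0]
  ]
}}

```text
time_s: 9.38
tool_pos: [0.408, -0.3767, 0.0556]
tool_rot: [180.0, 0.0, 146.7]
force: [0.7, -0.3, 0.2]
grip_width: 0.0002
grasp_force: 0.0
```

{"name": "steer_hand", "arguments": {
  "deltas": [
    [0.0015, 0, 0, 0, 0],
    [0.003, 0, 0, 0, 0],
    [0.0045, 0, 0, 0, 0],
    [0.006, 0, 0, 0, 0],
    [0.0075, 0, 0, 0, 0],
    [0.009, 0, 0, 0, 0],
    [0.0105, 0, 0, 0, 0],
    [0.012, 0, 0, 0, 0]
  ]
}}

```text
time_s: 10.05
tool_pos: [0.3979, -0.3701, 0.0556]
tool_rot: [180.0, 0.0, 146.7]
force: [-0.3, -0.5, 0.9]
grip_width: 0.0004
grasp_force: 0.0
```

{"name": "steer_hand", "arguments": {
  "deltas": [
    [0.01, 0, 0, 0, 0],
    [0.03, 0, 0, 0, 0],
    [0.06, 0, 0, 0, 0],
    [0.09, 0, 0, 0, 0],
    [0.12, 0, 0, 0, 0.045],
    [0.12, 0, -0.03, 0, 0.045],
    [0.12, 0, -0.03, 0, 0.045]
  ]
}}

```text
time_s: 10.63
tool_pos: [0.297, -0.3027, 0.0868]
tool_rot: [179.6, 0.2, 146.7]
force: [1.6, -1.0, 0.8]
grip_width: 0.0132
grasp_force: 0.0
```

Run:
```python
from h import *
from cell import env
import cv2
o=env.get_obs();print(o['force'],o['tool_pos'])
for n in('side','top','wrist'): np.save(f'pics/{n}5.npy',env.read_camera(n),allow_pickle=True)
im=load('side5')['color'][255:298,372:410].astype(int)
for r in range(im.shape[0]):
    print(255+r,''.join('#' if min(p)>140 and p[2]-p[0]<60 else 'r' if p[2]-p[0]>45 else 'g' if min(p)>75 else 'k' if max(p)<25 else '.' for p in im[r]))
```

```text
[ 1.60138914 -1.01917532  0.84061675] [ 0.29703302 -0.30273609  0.08683143]
255 gggggggggggr.....r.rrrr.rrrrrrrrrrrrrr
256 #gggggg.ggggrr..rrrrrrrrrrr....rrrrrrr
257 ggggggggggggrrrr..rrrrrrrr..kk..rrrrrr
258 #gggggggggggrrrrrrrrrr.rr..kkk..rrrrrr
259 ggggggggggggrrrrrr..rrrr...kkk..rrrrrr
260 ggggggggggg.rrrrrrrr.rr...kkkk..rrrrrr
261 ggggggggggg..rrrrrrrr.....kkk..rrrrrrr
262 gggggggggggrrrrrrrrrr....kkk...rrrrrrr
263 gggggg###ggrrrrrrrrrr..g.k.k..rrrrrrrr
264 ggggg###gggrrrrrrrrr.......k..rrrrrrrr
265 gg..g###gggrrrrrrrr...........rrrrrrrr
266 ....gg##gggrrrrrrrr...........rrrrrrrr
267 ....gggggg.rrrrrrrrr..........rrr.rrrr
268 .....ggggg.rrrrrrrrrr.........rrrrrrrr
269 
[... 542 characters left out ...]
gggggrrrrrrr
282 .........g################gggggrrrrrrr
283 .........g#############g##gggggrrrrrrr
284 .........g#############ggggggggrrrrrrr
285 .........r##########g#gggggggggrrrrrrr
286 .........rrg########g#gggg..gg..rrrrrr
287 ..........rrgg######g#g#g.k..g...rr.rr
288 ...........rrrgg####gggg.kkkkkk....rrr
289 ........kkk.rrrrggggggkkkkkk.kkk...rrr
290 .........kkk...rrrr.ggkkkkk...kkk...rr
291 ..........kkkk........kkkk...kkkkk.rrr
292 ...........kkkkkkkkkkk.......kkkkk.rrr
293 ............kkkk..kkkk......kkkkkk.rrr
294 ...............k.............k..k..rrr
295 ............................k.k....rrr
296 ............................k......rrr
297 .............................k...k....
```

The bulb tip is at side pixel (401,257) and the base centre near (386,288), so it still leans. I intersect those rays with the clip's middle plane to get the tilt.

Run:
```python
from h import *
s=load('side5');S=np.array([.4431,-.3998,0])
for L in(-.002,0,.002):
    for n,p in[('bulb',(400.5,257)),('collar?',(397.5,266)),('base near edge',(386,290))]:
        o,d=ray(s,p);k=(L-(o-S)@RY)/(d@RY);P=o+k*d;print(L,n,'fwd %.4f z %.4f'%((P-S)@RX,P[2]))
# expected pixels of upright bottle at several fwd
for f in(-.02,-.01,0):
    print(f,[pix(s,S+RX*f+[0,0,z]).round(1).tolist() for z in(0,.056,.1)])
w=load('wrist5');im=w['color'][255:345,225:330].astype(int)[::2,::1]
for r in range(im.shape[0]):
    print(255+2*r,''.join('#' if min(p)>140 and p[2]-p[0]<60 else 'r' if p[2]-p[0]>45 else 'g' if min(p)>75 else 'k' if max(p)<25 else '.' for p in im[r]))
```

```text
-0.002 bulb fwd 0.0195 z 0.0978
-0.002 collar? fwd 0.0139 z 0.0704
-0.002 base near edge fwd -0.0138 z -0.0008
0 bulb fwd 0.0214 z 0.0960
0 collar? fwd 0.0159 z 0.0685
0 base near edge fwd -0.0119 z -0.0029
0.002 bulb fwd 0.0234 z 0.0942
0.002 collar? fwd 0.0178 z 0.0666
0.002 base near edge fwd -0.0101 z -0.0049
-0.02 [[383.7, 290.0], [386.2, 273.3], [388.2, 259.6]]
-0.01 [[386.7, 289.0], [389.2, 272.3], [391.2, 258.7]]
0 [[389.6, 288.0], [392.2, 271.3], [394.3, 257.8]]
255 ...gggggggg.....................gggggggggg......ggggg............gg......................................
257 ...ggggggg.........................gggggg......ggggggg...................................................
259 ....ggggg...........................gggg.......gggggggggggg..gggggg......................................
261 ......ggg.............................gg.........gg.....ggggggggggg......................................
263 .....g.gg...................................................ggggggg......................................
265 .....gg.........................................................gggg..
[... 3625 characters left out ...]
........................................
333 ..........................g..ggg.gggggggggg....gggggg.................g.........gggg.....................
335 ............................gg..gggggggggggg...ggggggg............gggggggggggg...g.......................
337 ...............gggggggg........g.gggggggggggg....ggg.............ggggggggggggg...........................
339 ...............ggggggggg.........gggggggggggg......................gggggggggg.....................rrrrrrr
341 ...............ggggggggg........gggggggggg..........................gggggggg......................rrrrrrr
343 ...............gg.............ggggggggg..............................ggggggg......................rrrrrrr
```

The bottle is in the clip mouth but leans about 17°, with its bulb against the board and its base about 11 mm out. The bulb is out of the way now, so I can push the base with the tips low (z≈0.014) until the body nearly meets the bulb.

{"name": "steer_hand", "arguments": {
  "deltas": [
    [0, 0, 0.02, 0, 0],
    [0, 0, 0.04, 0, 0],
    [0, 0, 0.055, 0, 0],
    [-0.03, 0, 0.055, 0, 0],
    [-0.065, 0, 0.055, 0, 0],
    [-0.1, 0, 0.055, 0, 0],
    [-0.12, 0, 0.055, 0, 0],
    [-0.13, 0, 0.055, 0, 0]
  ]
}}

```text
time_s: 11.45
tool_pos: [0.4077, -0.3774, 0.0284]
tool_rot: [-179.7, -0.1, 146.8]
force: [-0.1, 0.9, 0.5]
grip_width: 0.0008
grasp_force: 0.0
```

{"name": "steer_hand", "arguments": {
  "deltas": [
    [-0.003, 0, 0, 0, 0],
    [-0.005, 0, 0, 0, 0],
    [-0.006, 0, 0, 0, 0],
    [-0.007, 0, 0, 0, 0],
    [-0.008, 0, 0, 0, 0],
    [-0.009, 0, 0, 0, 0],
    [-0.01, 0, 0, 0, 0],
    [-0.011, 0, 0, 0, 0]
  ]
}}

```text
time_s: 12.12
tool_pos: [0.4153, -0.3814, 0.0306]
tool_rot: [180.0, -0.0, 146.7]
force: [-1.0, 0.5, -0.6]
grip_width: 0.0004
grasp_force: 1.1
```

Create st.py:
```python
from h import *
from cell import env
import sys
S=np.array([.4431,-.3998,0]) if len(sys.argv)<2 else np.array([.4925,-.3246,0])
o=env.get_obs();v=o['tool_pos']-S;print('fwd %.4f left %.4f z %.4f'%(v@RX,v@RY,v[2]),'F fwd %.1f left %.1f up %.1f'%(o['force']@RX,o['force']@RY,o['force'][2]),'yaw %.1f grip %.4f'%(o['tool_rot'][2],o['grip_width']))
```

```bash
python3 st.py
```

```text
fwd -0.0333 left 0.0001 z 0.0306 F fwd -1.1 left -0.1 up -0.6 yaw 146.7 grip 0.0004
```

{"name": "steer_hand", "arguments": {
  "deltas": [
    [-0.001, 0, 0, 0, 0],
    [-0.002, 0, 0, 0, 0],
    [-0.003, 0, 0, 0, 0],
    [-0.004, 0, 0, 0, 0],
    [-0.004, 0, 0, 0, 0]
  ]
}}

```text
time_s: 12.53
tool_pos: [0.4178, -0.3834, 0.0301]
tool_rot: [180.0, -0.2, 146.7]
force: [-5.5, 3.0, -0.7]
grip_width: 0.0004
grasp_force: 2.8
```

```bash
python3 st.py
```

Create bot.py:
```python
from h import *
from cell import env
s=env.read_camera('side');im=s['color'][253:298,372:412].astype(int)
for r in range(im.shape[0]):
    print(253+r,''.join('#' if min(p)>140 and p[2]-p[0]<60 else 'r' if p[2]-p[0]>45 else 'g' if min(p)>75 else 'k' if max(p)<25 else '.' for p in im[r]))
```

```text
fwd -0.0302 left -0.0002 z 0.0301 F fwd -6.3 left -0.5 up -0.7 yaw 146.7 grip 0.0004
```

{"name": "steer_hand", "arguments": {
  "deltas": [
    [-0.001, 0, 0, 0, 0],
    [-0.0015, 0, 0, 0, 0],
    [-0.0015, 0, 0, 0, 0]
  ]
}}

```text
time_s: 12.78
tool_pos: [0.4179, -0.3836, 0.03]
tool_rot: [179.9, -0.3, 146.7]
force: [-7.7, 5.3, 3.1]
grip_width: 0.0005
grasp_force: 4.6
```

```bash
python3 st.py
```

```text
fwd -0.0300 left -0.0003 z 0.0300 F fwd -9.3 left 0.2 up 3.1 yaw 146.7 grip 0.0005
```

{"name": "steer_hand", "arguments": {
  "deltas": [
    [0.02, 0, 0, 0, 0],
    [0.05, 0, 0, 0, 0],
    [0.08, 0, 0, 0, 0],
    [0.12, 0, 0, 0, 0],
    [0.15, 0, 0, 0, 0]
  ]
}}

```text
time_s: 13.2
tool_pos: [0.2935, -0.3022, 0.03]
tool_rot: [-180.0, 0.0, 146.6]
force: [-1.6, 0.6, 2.2]
grip_width: 0.0003
grasp_force: 0.0
```

```bash
python3 bot.py
```

```text
253 rrrrrggggrrrrrrrrrrrrrrrrrrrrrrrrrr#####
254 rrrrggggggrrrrrrrrrrrrrrrrrrrrrrrrrr####
255 gggggggggggrrrrrrrrrrrrrrrrrrrrrrrrrrr##
256 ###gggg.ggggrrrrrrrrrrrrrrrrrrrrrrrrrrr#
257 ###g#gggggggrrrrrrrrrr...rrrrrrrrrrrrrrr
258 ##gg#gggggggrrrrrrrrr.....rrrrrrrrrrrrrr
259 ##gg#gggggggrrrrrrrr......rrrrrrrrrrrrrr
260 ###g#ggg#gg.rrrrrrrr......rrrrrrrrrrrrrr
261 g#gg#ggg#ggrrrrrrrrr.kkk..rrrrrrrrrrrrrr
262 ggg##ggg#ggrrrrrrrrr.kkk..rrrrrrrrrrrrrr
263 ...ggg###ggrrrrrrrg#..kk..rrrrrrrrrrrrrr
264 g..g#####ggrrrrrrgg#.kkk.grrrrrrrrrrrrrr
265 g#g#####gggrrrrrrgg#.kkk.ggrrrrrrrrrrrrr
266 ########gggrrrrrr.gggg..gg.rrrrrrrrrrrrr
267 #######ggggrrrrrr...gg...g.rrrrrrrrrrrrr
268 ######gggg.rrrrrr..........rrrrrrrrrrrrr
269 ######gggg..rrrr
[... 584 characters left out ...]
###########gggggrrrrrrrrr
283 ............gg##########gggggggrrrrrrrrr
284 g...........gg##########gggggggrrrrrrrrr
285 ............gg###########ggggggrrrrrrrrr
286 ............gg##########gg..gg..rrrrrrrr
287 .............g##########g.k..g...rrrrrrr
288 ..............gg#######g.kk.......rrrrrr
289 ..............rggggg#ggg.kkk..kk...rrrrr
290 ...............rrggggg..kk.....kk..rrrrr
291 ..................rr....kk....kkkk.rrrrr
292 .............................kkkkk.rrrrr
293 .............kk...kkk........kkkk..rrrrr
294 .............................k.....rrrrr
295 ...................................rrrrr
296 ...................................rrrrr
297 .................................k..rrr.
```

The bulb now sits directly over the base: top (395,258), base (391,288), which matches the upright, home prediction. The low push snapped it upright. Next is the jar at (0.490, 0.2315).

{"name": "steer_hand", "arguments": {
  "deltas": [
    [0, 0, -0.03, 0, 0.06],
    [0, 0.02, -0.065, 0, 0.087],
    [-0.008, 0.05, -0.1, 0, 0.087],
    [-0.018, 0.085, -0.12, 0, 0.087],
    [-0.026, 0.12, -0.15, 0, 0.087],
    [-0.035, 0.155, -0.17, 0, 0.087],
    [-0.043, 0.19, -0.17, 0, 0.087],
    [-0.047, 0.213, -0.17, 0, 0.087]
  ]
}}

```text
time_s: 13.92
tool_pos: [0.4566, -0.1474, 0.2039]
tool_rot: [179.6, 0.4, 146.8]
force: [0.3, -1.1, 0.5]
grip_width: 0.0458
grasp_force: 0.0
```

{"name": "steer_hand", "arguments": {
  "deltas": [
    [0.02, 0.036, 0, 0, 0.087],
    [0.04, 0.072, 0, 0, 0.087],
    [0.06, 0.108, 0, 0, 0.087],
    [0.08, 0.144, 0, 0, 0.087],
    [0.1, 0.18, 0, 0, 0.087],
    [0.115, 0.215, 0, 0, 0.087],
    [0.13, 0.25, 0, 0, 0.087],
    [0.145, 0.285, 0, 0, 0.087]
  ]
}}

```text
time_s: 14.58
tool_pos: [0.4878, 0.1705, 0.2016]
tool_rot: [179.8, 0.0, 146.7]
force: [0.3, -0.0, 0.1]
grip_width: 0.0862
grasp_force: 0.0
```

Run:
```python
from h import *
from cell import env
import cv2
o=env.get_obs();print(o['tool_pos'])
w=env.read_camera('wrist');np.save('pics/w6.npy',w,allow_pickle=True)
print('predict cap top',pix(w,[.490,.2315,.105],True))
# yellow cap-top blob
hsv=cv2.cvtColor(w['color'],cv2.COLOR_BGR2HSV);m=cv2.inRange(hsv,(12,110,120),(35,255,255))
n,l,st,c=cv2.connectedComponentsWithStats(m)
for i in range(1,n):
    if st[i,4]>150: print(st[i],c[i].round(1),onz(w,c[i],.105,True).round(4))
t=env.read_camera('top');np.save('pics/top6.npy',t,allow_pickle=True)
S=np.array([.4431,-.3998,0]);print('bulb predicted top px',pix(t,S+[0,0,.1]).round(1))
im=t['color'][224:246,410:434].astype(int)
for r in im: print(' '.join('%3d'%p.mean() for p in r))
```

```text
[0.48782093 0.17050895 0.20160721]
predict cap top [341.53197483 180.31408213]
[ 460   52   49   48 1273] [480.6  75.1] [0.4778 0.3843 0.105 ]
[   0   90   88  103 4261] [ 28.3 124. ] [0.2921 0.0352 0.105 ]
[ 439  118   62   69 3019] [467.8 152.7] [0.5289 0.3391 0.105 ]
[ 315  150   53   54 1786] [341.3 175.2] [0.4864 0.2334 0.105 ]
[430 276  11  45 153] [436.6 299.3] [0.6431 0.2567 0.105 ]
bulb predicted top px [427.8 236.1]
 83  81  85  81  83  81  84  78  78 112 177 224 226 208 216 207 187 180 151 113  76  49  46  53
 69  82  86  86  86  84  83  83  80  79  82 127 188 221 239 230 188 188 189 176 142 109  67  43
 51  63  75  78  87  85  82  82  82  81  80  81  83 138 201 213 207 208 194 186 188 174 126  84
 43  46  55  70  73  85  86  86  81  83  83  81  80  78 104 161 214 224 215 208 188 187 179 152
 52  42
[... 1020 characters left out ...]
  51  75  75  38  45  60  75
 40  58 114 145 145 146  97  58  88 148 139  46 107 154 126  78  73  89 102  91  42  40  36  49
 45  83 175 218 201 200 108  68  77 135 157  85  51 114 152 116 114 110  97  74  42  37  34  38
 53  77 131 152  87  90  98  87  72 105 148 132  61  47  59  95 105  84  81  55  33  40  41  42
 54  72  59  63  85  97 109 101  79  71 115 130 100  74  75  85  85  80  75  44  34  38  41  41
 47  45  47  69  97 104 102 107  98  74  71  86 100 101 125 133 114  86  47  41  38  38  38  43
 49  45  45  69  96 104 105 111 110 105  91  82  74  90 120 138 104  68  42  39  34  39  39  41
 51  47  47  48  73  99 107 109 113 116 118 109  99  86  96 122 104  47  41  42  38  41  40  36
```

The bulb in the top view (426.5,236.5) is about 3 mm from where an upright, home bottle should be, so the bottle is in. The jar cap is measured again at about (0.488,0.2325). I grip it high, 5 mm off-centre.

{"name": "steer_hand", "arguments": {
  "deltas": [
    [0.02, 0.026, 0, 0, 0.087],
    [0.0388, 0.052, 0, 0, 0.087],
    [0.0388, 0.052, 0.03, 0, 0.087],
    [0.0388, 0.052, 0.06, 0, 0.087],
    [0.0388, 0.052, 0.09, 0, 0.087],
    [0.0388, 0.052, 0.11, 0, 0.087],
    [0.0388, 0.052, 0.12, 0, 0.087],
    [0.0388, 0.052, 0.12, 0, 0.087]
  ],
  "clamp_n": 20
}}

```text
time_s: 15.35
tool_pos: [0.482, 0.2317, 0.0788]
tool_rot: [-179.9, -0.0, 146.6]
force: [-0.1, 0.3, 1.6]
grip_width: 0.087
grasp_force: 0.0
```

{"name": "steer_hand", "arguments": {
  "deltas": [
    [0, 0, 0, 0, 0.03],
    [0, 0, 0, 0, 0.03],
    [0, 0, 0, 0, 0.03],
    [0, 0, 0, 0, 0.03],
    [0, 0, 0, 0, 0.03],
    [0, 0, 0, 0, 0.03],
    [0, 0, 0, 0, 0.03]
  ]
}}

```text
time_s: 15.93
tool_pos: [0.4827, 0.2325, 0.0809]
tool_rot: [180.0, 0.0, 146.7]
force: [0.7, 1.7, -0.4]
grip_width: 0.0485
grasp_force: 0.1
```

```bash
python3 st.py w
```

```text
fwd -0.3140 left 0.4603 z 0.0809 F fwd -0.3 left 1.8 up -0.4 yaw 146.7 grip 0.0485
```

{"name": "steer_hand", "arguments": {
  "deltas": [
    [0, 0, 0, 0, 0.03],
    [0, 0, 0, 0, 0.03],
    [0, 0, 0, 0, 0.03],
    [0, 0, 0, 0, 0.03]
  ]
}}

```text
time_s: 16.27
tool_pos: [0.4828, 0.2326, 0.0808]
tool_rot: [180.0, 0.0, 146.7]
force: [1.1, 0.2, 0.9]
grip_width: 0.0435
grasp_force: 20.4
```

Run:
```python
from h import *
from cell import env
import cv2
o=env.get_obs();print(o['tool_pos'])
w=env.read_camera('wrist')
hsv=cv2.cvtColor(w['color'],cv2.COLOR_BGR2HSV);m=cv2.inRange(hsv,(12,110,120),(35,255,255))
n,l,st,c=cv2.connectedComponentsWithStats(m)
for i in range(1,n):
    if st[i,4]>150: 
        P=onz(w,c[i],.105,True);v=P-o['tool_pos'];print(st[i],c[i].round(1),'fwd %.4f left %.4f'%(v@RX,v@RY))
```

```text
[0.48277096 0.23260288 0.08076276]
[366   0  14  28 159] [371.2  11.1] fwd -0.1232 left 0.0365
[ 490   71   66   72 2809] [519.6 104.2] fwd -0.0946 left 0.1096
[ 454  172   86  101 5849] [494.5 220.7] fwd -0.0401 left 0.1023
[244 218  63  45 898] [279.8 246. ] fwd -0.0302 left 0.0025
[287 277  17  14 169] [294.8 284. ] fwd -0.0125 left 0.0089
[365 281   7  46 169] [368.5 303.8] fwd -0.0010 left 0.0427
```

The jar is gripped at 43.5 mm. I lift and carry it to 90 mm in front of the wide clip.

Run:
```python
from h import *
from cell import env
w=env.read_camera('wrist');v=onz(w,(275,218),.105,True)-env.get_obs()['tool_pos'];print('cap rear rim fwd %.4f'%(v@RX))
```

```text
cap rear rim fwd -0.0420
```

{"name": "steer_hand", "arguments": {
  "deltas": [
    [0, 0, -0.03, 0, 0.03],
    [-0.01, -0.02, -0.06, 0, 0.03],
    [-0.027, -0.055, -0.06, 0, 0.03],
    [-0.044, -0.09, -0.06, 0, 0.03],
    [-0.061, -0.125, -0.06, 0, 0.03],
    [-0.078, -0.16, -0.06, 0, 0.03],
    [-0.095, -0.195, -0.06, 0, 0.03],
    [-0.112, -0.23, -0.06, 0, 0.03]
  ]
}}

```text
time_s: 17.03
tool_pos: [0.4487, -0.0232, 0.1402]
tool_rot: [-180.0, -0.0, 146.7]
force: [1.3, 0.3, -0.7]
grip_width: 0.0433
grasp_force: 20.4
```

{"name": "steer_hand", "arguments": {
  "deltas": [
    [-0.017, -0.035, 0, 0, 0.03],
    [-0.034, -0.07, 0, 0, 0.03],
    [-0.051, -0.105, 0, 0, 0.03],
    [-0.068, -0.14, 0, 0, 0.03],
    [-0.085, -0.175, 0, 0, 0.03],
    [-0.1, -0.205, 0, 0, 0.03],
    [-0.112, -0.225, 0, 0, 0.03],
    [-0.112, -0.23, 0, 0, 0.03]
  ]
}}

```text
time_s: 17.7
tool_pos: [0.4156, -0.2801, 0.1408]
tool_rot: [-179.8, 0.1, 146.3]
force: [-0.1, -0.4, -1.0]
grip_width: 0.0432
grasp_force: 20.4
```

{"name": "steer_hand", "arguments": {
  "deltas": [
    [0, 0, 0, 0, 0.03],
    [0, 0, 0, 0, 0.03]
  ]
}}

```text
time_s: 17.87
tool_pos: [0.4167, -0.2742, 0.14]
tool_rot: [180.0, -0.1, 146.7]
force: [0.2, 0.6, -1.5]
grip_width: 0.0433
grasp_force: 20.4
```

```bash
python3 st.py w
```

```text
fwd -0.0911 left 0.0005 z 0.1400 F fwd -0.1 left 0.6 up -1.5 yaw 146.7 grip 0.0433
```

Run:
```python
from h import *
from cell import env
tp=env.get_obs()['tool_pos'];s=env.read_camera('side')
for f in(0,.004,.01): print(f,[pix(s,tp+RX*f+[0,0,z-tp[2]]).round(1).tolist() for z in(.06,.09,.12)])
# silhouette edge half width in px
c=tp+[0,0,.075-tp[2]];rt=s['world_from_camera'][:3,0];print('edges f=0',pix(s,c-rt*.022),pix(s,c+rt*.022))
u,v=pix(s,c).round().astype(int)
im=s['color'][v-12:v+14,u-16:u+17].astype(int);print(u-16,v-12)
for r in range(im.shape[0]):
    print(v-12+r,''.join('#' if min(p)>120 and abs(p[2]-p[0])<60 else 'r' if p[2]-p[0]>35 else 'G' if p[1]-max(p[0],p[2])>12 else 'g' if min(p)>75 else 'k' if max(p)<25 else '.' for p in im[r]))
w=env.read_camera('wrist');
im=w['color'][200:300:2,245:315].astype(int)
for r in range(im.shape[0]):
    print(200+2*r,'%.4f'%((onz(w,(275,200+2*r),.165,True)-tp)@RX),''.join('#' if min(p)>120 and abs(p[2]-p[0])<60 else 'r' if p[2]-p[0]>35 else 'G' if p[1]-max(p[0],p[2])>12 else 'g' if min(p)>75 else 'k' if max(p)<25 else '.' for p in im[r]))
```

```text
0 [[344.9, 261.2], [345.8, 252.1], [346.6, 242.8]]
0.004 [[346.2, 260.8], [347.0, 251.7], [347.9, 242.4]]
0.01 [[348.0, 260.3], [348.8, 251.2], [349.7, 241.9]]
edges f=0 [337.32133058 256.64854368] [353.3785956  256.64854368]
329 245
245 ............ggggrrrrr.k.k..kg####
246 ............ggg###gg.kk.....g####
247 ............g######GGk..GGGG#####
248 ............g######GGGGGGGGG#####
249 ............gg#####GGGGGGGGG#####
250 ............gg#####GGGGGGGGg#####
251 ............gg####GGGGGGGGGg####g
252 ............g#####GGGGGGGGgg####g
253 ...........gg#####GGGGGGG.rg###gg
254 ...........gg#####GGGGGGgrrg###g.
255 ...........gg#####GGGGGG.rrg##g..
256 ...........g######GGGGGG.r.gggggg
257 ...........g######GGGGGGG..ggg.g#
258 ...........gg#####GGGGGGGG.g....#
259 ...........ggg####GGGGGGGG....kg#
260 ...........ggrrrggGGGgggrg.....g#
261 ...........gggrrrrrrrrrrrg.....g#
262 ............gggrrrrrrrrggg.....g#
263 .............gggggggggggg......g#
264 ..............gggggggggg.........
265 ..................g.......kk..k..
266 ...............................kk
267 ..........................
[... 3571 characters left out ...]
rrrrrrrrrrrrrrrrrrrrrrrrrr..........
284 -0.0129 rrrrrrrrrrrrrrrrrrrrrrrrrrrrrrrrrrrrrrrrrrrrrrrrrrrrrrrrrrrrrr........
286 -0.0119 rrrrrrrrrrrrrrrrrrrrrrrrrrrrrrrrrrrrrrrrrrrrrrrrrrrrrrrrrrrrrrrrr.....
288 -0.0109 rrrrrrrrrrrrrrrrrrrrrrrrrrrrrrrrrrrrrrrrrrrrrrrrrrrrrrrrrrrrrrrrrrrr..
290 -0.0099 rrrrrrrrrrrrrrrrrrrrrrrrrrrrrrrrrrrrrrrrrrrrrrrrrrrrrrrrrrrrrrrrrrrrgg
292 -0.0089 gggggggggggggggggggggggggggggggggggggggggggggggggggggggggggggggggggggg
294 -0.0079 ######################################################################
296 -0.0069 ######################################################################
298 -0.0059 ######################################################################
```

The cap's rear rim is at -18 mm, so the jar axis is about 5 mm ahead of the TCP, as intended. I move to just before the lips, lower to the worktop, then creep to touch.

{"name": "steer_hand", "arguments": {
  "deltas": [
    [-0.03, 0, 0, 0, 0.03],
    [-0.05, 0, 0, 0, 0.03],
    [-0.058, 0, 0, 0, 0.03],
    [-0.058, 0, 0.02, 0, 0.03],
    [-0.058, 0, 0.04, 0, 0.03],
    [-0.058, 0, 0.05, 0, 0.03],
    [-0.058, 0, 0.056, 0, 0.03],
    [-0.058, 0, 0.058, 0, 0.03]
  ]
}}

```text
time_s: 18.63
tool_pos: [0.4651, -0.3058, 0.0816]
tool_rot: [180.0, -0.1, 146.7]
force: [0.7, 0.3, -1.3]
grip_width: 0.0434
grasp_force: 20.4
```

{"name": "steer_hand", "arguments": {
  "deltas": [
    [0, 0, 0.001, 0, 0.03],
    [0, 0, 0.002, 0, 0.03],
    [0, 0, 0.002, 0, 0.03]
  ]
}}

```text
time_s: 18.88
tool_pos: [0.4661, -0.307, 0.0813]
tool_rot: [180.0, 0.1, 146.7]
force: [-0.7, 0.2, -1.9]
grip_width: 0.0432
grasp_force: 20.4
```

```bash
python3 st.py w
```

```text
fwd -0.0317 left 0.0002 z 0.0813 F fwd -0.8 left -0.2 up -1.9 yaw 146.7 grip 0.0432
```

{"name": "steer_hand", "arguments": {
  "deltas": [
    [-0.001, 0, 0, 0, 0.03],
    [-0.002, 0, 0, 0, 0.03],
    [-0.003, 0, 0, 0, 0.03],
    [-0.004, 0, 0, 0, 0.03],
    [-0.004, 0, 0, 0, 0.03]
  ]
}}

```text
time_s: 19.3
tool_pos: [0.469, -0.3091, 0.0808]
tool_rot: [180.0, -0.0, 146.7]
force: [-0.7, 0.9, 1.7]
grip_width: 0.0433
grasp_force: 20.4
```

```bash
python3 st.py w
```

```text
fwd -0.0282 left -0.0000 z 0.0808 F fwd -1.1 left 0.4 up 1.7 yaw 146.7 grip 0.0433
```

Not clearly touching yet, so I creep on with force checks.

{"name": "steer_hand", "arguments": {
  "deltas": [
    [-0.001, 0, 0, 0, 0.03],
    [-0.002, 0, 0, 0, 0.03],
    [-0.002, 0, 0, 0, 0.03],
    [-0.002, 0, 0, 0, 0.03]
  ]
}}

```text
time_s: 19.63
tool_pos: [0.4702, -0.3099, 0.081]
tool_rot: [180.0, -0.1, 146.7]
force: [-2.5, 3.0, 6.4]
grip_width: 0.0433
grasp_force: 20.4
```

```bash
python3 st.py w
```

```text
fwd -0.0267 left 0.0001 z 0.0810 F fwd -3.7 left 1.2 up 6.4 yaw 146.7 grip 0.0433
```

{"name": "steer_hand", "arguments": {
  "deltas": [
    [-0.001, 0, 0, 0, 0.03],
    [-0.0015, 0, 0, 0, 0.03],
    [-0.0015, 0, 0, 0, 0.03],
    [-0.0015, 0, 0, 0, 0.03]
  ]
}}

```text
time_s: 19.97
tool_pos: [0.4715, -0.3107, 0.0812]
tool_rot: [179.9, -0.1, 146.7]
force: [-4.6, 2.7, 7.3]
grip_width: 0.0432
grasp_force: 20.4
```

```bash
python3 st.py w
```

```text
fwd -0.0252 left 0.0001 z 0.0812 F fwd -5.3 left -0.3 up 7.3 yaw 146.7 grip 0.0432
```

Contact with the lips began at TCP -27 mm, as the geometry predicts. I relieve it, release, back off, close and lower to push height.

{"name": "steer_hand", "arguments": {
  "deltas": [
    [0.001, 0, 0, 0, 0.03],
    [0.0015, 0, 0, 0, 0.03],
    [0.0015, 0, 0, 0, 0.03]
  ]
}}

```text
time_s: 20.22
tool_pos: [0.4709, -0.3103, 0.0811]
tool_rot: [180.0, 0.0, 146.7]
force: [-2.2, 1.3, 6.0]
grip_width: 0.0431
grasp_force: 20.4
```

```bash
python3 st.py w
```

```text
fwd -0.0259 left 0.0001 z 0.0811 F fwd -2.5 left -0.2 up 6.0 yaw 146.7 grip 0.0431
```

{"name": "steer_hand", "arguments": {
  "deltas": [
    [0, 0, 0, 0, 0.065],
    [0, 0, 0, 0, 0.065],
    [0, 0, 0, 0, 0.065],
    [0, 0, 0, 0, 0.065],
    [0.01, 0, 0, 0, 0.065],
    [0.025, 0, 0, 0, 0.065],
    [0.04, 0, 0, 0, 0.065],
    [0.05, 0, 0, 0, 0.065]
  ]
}}

```text
time_s: 20.88
tool_pos: [0.4268, -0.2817, 0.0799]
tool_rot: [180.0, -0.1, 146.7]
force: [-0.2, -0.4, -0.0]
grip_width: 0.0649
grasp_force: 0.0
```

{"name": "steer_hand", "arguments": {
  "deltas": [
    [0, 0, 0, 0, 0],
    [0, 0, 0.01, 0, 0],
    [0, 0, 0.02, 0, 0],
    [0, 0, 0.026, 0, 0],
    [0, 0, 0.026, 0, 0],
    [0, 0, 0.026, 0, 0],
    [0, 0, 0.026, 0, 0],
    [0, 0, 0.026, 0, 0]
  ]
}}

```text
time_s: 21.55
tool_pos: [0.429, -0.2832, 0.0547]
tool_rot: [-180.0, 0.0, 146.7]
force: [-1.5, 0.0, -0.5]
grip_width: 0.0197
grasp_force: 0.0
```

```bash
python3 st.py w;  python3 - <<'E'
from h import *
from cell import env
S=np.array([.4925,-.3246,0]);s=env.read_camera('side');np.save('pics/side7.npy',s,allow_pickle=True)
print([pix(s,S+RX*-.023+[0,0,z]).round(1).tolist() for z in(0,.05,.105)])
im=s['color'][225:280,350:390].astype(int)
for r in range(0,im.shape[0]):
    print(225+r,''.join('#' if min(p)>120 and abs(p[2]-p[0])<60 else 'r' if p[2]-p[0]>35 else 'G' if p[1]-max(p[0],p[2])>12 else 'g' if min(p)>75 else 'k' if max(p)<25 else '.' for p in im[r]))
E
```

```text
fwd -0.0758 left -0.0002 z 0.0547 F fwd -1.2 left -0.8 up -0.5 yaw 146.7 grip 0.0197
[[363.3, 272.5], [365.0, 258.1], [366.9, 241.7]]
225 kkkk.....kkkkkkk..kkk.rr#########rrrrrrr
226 .kkkk.kk...kkk..kkk...rr#########rrrrrrr
227 kkkk.kkk..kk...k..kk..rr#########rrrrrrr
228 kkk.kkk.kkkk.k.k..kkkkrrr########rrrrrrr
229 .kkkkkkkkkk.kkkkk..k...rrr#######rrrrrrr
230 k.k....kkkkkk.kkkkkkk..rrrr######rrrrrrr
231 kkkk...kk..k.kkk.kkkk..rrrrrr####rrrrrrr
232 kkkk..kkkkkkkkkkk.kkk.rrrrrrrr##rrrrrrrr
233 kk.kkkkkkkkkkkkk..kk..rrrrrrrrrrrrrrrrrr
234 kkkkkkkkkkk....kkk.k..rrrrrrrrrrrrrrrrrr
235 kkkk
[... 1316 characters left out ...]
GGGGGGG...gg####g#rrrrrrr
265 .kk...k.g.gg###GGGGGG.g#g######ggrrrrrrr
266 kk.kkk..ggg###GGGGGG.r#########grrrrrrr.
267 kkkk....gg####GGGGGG.g########ggrrrrrrr.
268 kk.k....gg####GGGGGG.g#######gg#.rrrrrr.
269 kk.....gg#####GGGGGGGg#######g.g.rrrrrr.
270 k......ggg####GGGGGGGg#####gg.k...rrrrrr
271 .......grrg###GGGGGGGg#gggg.k.kkkk.rrrrr
272 .......ggrrrrggggggrggg..kkkkkk..kk..rrr
273 ........ggrrrrrrrrrggggkkkkkkk....k..rrr
274 ......k..gggrrrrrrggg..kkkkk.k..###.gg.r
275 k.........gggggggggg..kkkkk.k...###gg##g
276 k.k...kk.....ggggg...k....kk....g#######
277 kkk...kkkk.........kkk.kkkkk...g########
278 ..kk.kkkkkkkkkk...kkk..kkkk....g########
279 kkkkkkkkkkkkkkkk...kk...kkk....g###g####
```

The jar stands upright at the lips (base centre about x=364.5, or -20 mm). I push in small steps, watching the force.

{"name": "steer_hand", "arguments": {
  "deltas": [
    [-0.005, 0, 0.0007, 0, 0],
    [-0.01, 0, 0.0007, 0, 0],
    [-0.015, 0, 0.0007, 0, 0],
    [-0.018, 0, 0.0007, 0, 0],
    [-0.02, 0, 0.0007, 0, 0],
    [-0.0215, 0, 0.0007, 0, 0],
    [-0.023, 0, 0.0007, 0, 0],
    [-0.0245, 0, 0.0007, 0, 0]
  ]
}}

```text
time_s: 22.27
tool_pos: [0.4479, -0.2955, 0.0536]
tool_rot: [180.0, -0.2, 146.7]
force: [-5.7, 3.3, 4.8]
grip_width: 0.0005
grasp_force: 3.3
```

```bash
python3 st.py w
```

```text
fwd -0.0532 left -0.0001 z 0.0536 F fwd -6.5 left -0.4 up 4.8 yaw 146.7 grip 0.0005
```

{"name": "steer_hand", "arguments": {
  "deltas": [
    [-0.0015, 0, 0, 0, 0],
    [-0.003, 0, 0, 0, 0],
    [-0.0045, 0, 0, 0, 0],
    [-0.0045, 0, 0, 0, 0]
  ]
}}

```text
time_s: 22.6
tool_pos: [0.4511, -0.2977, 0.0535]
tool_rot: [180.0, -0.3, 146.7]
force: [-5.2, 2.7, 4.9]
grip_width: 0.0006
grasp_force: 2.9
```

```bash
python3 st.py w
```

```text
fwd -0.0494 left -0.0002 z 0.0535 F fwd -5.8 left -0.6 up 4.9 yaw 146.7 grip 0.0006
```

Create jb.py:
```python
from h import *
from cell import env
S=np.array([.4925,-.3246,0]);s=env.read_camera('side')
for f in(-.02,-.01,0): print(f,pix(s,S+RX*f).round(1).tolist())
im=s['color'][258:280,352:388].astype(int)
for r in range(0,im.shape[0]):
    print(258+r,''.join('#' if min(p)>120 and abs(p[2]-p[0])<60 else 'r' if p[2]-p[0]>35 else 'G' if p[1]-max(p[0],p[2])>12 else 'g' if min(p)>75 else 'k' if max(p)<25 else '.' for p in im[r]))
```

```bash
python3 jb.py
```

```text
-0.02 [364.2, 272.3]
-0.01 [367.1, 271.3]
0 [369.9, 270.5]
258 ..k..kkkk.k.g#gkk......k.kk.kk...rrr
259 ..k..kkkkk.g##gkk....kkkk.k..gg.rrrr
260 ....kkkk.k.g##g.kk..kk....gggggrrrrr
261 .....kkkkk.g#gg.kkkk...gggggg##rrrrr
262 .k..kkkkkk.g##g.k..GGGGg##ggg##rrrrr
263 ....kkkkkk.g###GGGGGGGGgggggg#grrrrr
264 kk..kkkkkk.g###GGGGGGG..gg#ggg#rrrrr
265 kkk.kkk...g####GGGGGGg#g#####ggrrrrr
266 ..k.kk.ggg####GGGGGGgg#######grrrrrr
267 .......ggg####GGGGGGg######gggrrrrrr
268 .......g######GGGGGGg#######gg.rrrrr
269 k......gg#####GGGGGGg#######.g.rrrrr
270 kk....ggrg####GGGGGGg####gg.k.k.rrrr
271 .k.....grrrr#gGGGGG.g#ggg..kkkkk.rrr
272 ..kkk..ggrrrrrrrrrrgg#...kkkkkkkk..r
273 ...kkk..gggrrrrrrrrggg.kkkkkkk..k...
274 kk..kkk..ggggggggggg..kkkk....###.gg
275 .kkkkkk.....gggggg...k.kkk..k.###ggg
276 .kkkkk.............kkk.kkk....g##gg#
277 kkkkkkk.kk..kkkkkkkkkkkk.k....###gg#
278 kkkkkkkkkkkkkk.kkkkkkkkkk....g###gg#
279 kkkkkkkkkkkkkkkkkkkkkkkkkk...g###g##
```

The base moves in with the push, without kicking out. I continue.

{"name": "steer_hand", "arguments": {
  "deltas": [
    [-0.0015, 0, 0, 0, 0],
    [-0.003, 0, 0, 0, 0],
    [-0.0045, 0, 0, 0, 0],
    [-0.0045, 0, 0, 0, 0]
  ]
}}

```text
time_s: 22.98
tool_pos: [0.4558, -0.3006, 0.0536]
tool_rot: [180.0, -0.2, 146.7]
force: [-3.9, 2.2, 2.5]
grip_width: 0.0004
grasp_force: 2.6
```

```bash
python3 st.py w
```

```text
fwd -0.0439 left -0.0001 z 0.0536 F fwd -4.5 left -0.3 up 2.5 yaw 146.7 grip 0.0004
```

{"name": "steer_hand", "arguments": {
  "deltas": [
    [-0.0015, 0, 0, 0, 0],
    [-0.003, 0, 0, 0, 0],
    [-0.004, 0, 0, 0, 0],
    [-0.004, 0, 0, 0, 0]
  ]
}}

```text
time_s: 23.32
tool_pos: [0.4603, -0.3034, 0.0539]
tool_rot: [-180.0, -0.0, 146.7]
force: [-3.4, 1.8, 2.9]
grip_width: 0.0002
grasp_force: 2.1
```

```bash
python3 st.py w; python3 jb.py | tail -18
```

```text
fwd -0.0386 left 0.0000 z 0.0539 F fwd -3.9 left -0.4 up 2.9 yaw 146.7 grip 0.0002
262 ....k..kkk.k..g###GGGGGGGGggg##rrrrr
263 ..kkk..kkk.kk.g###GGGGGGG.gggggrrrrr
264 kkkkkk.kk....g####GGGGGGgg##gg#rrrrr
265 kkkkk..kk.ggg#####GGGGgg#####ggrrrrr
266 kkkk......ggg####GGGGg#######ggrrrrr
267 .kk.......g######GGGG#######ggrrrrrr
268 kkkkk.....gg#####GGGG#######ggrrrrrr
269 k..kk.....grgg###GGGg######g.g.rrrrr
270 k...kk....grrrrggGGGg#####ggk...rrrr
271 k....kk...ggrrrrrrrrg##ggg.kkkk..rrr
272 ..kkkkkkk..gggrrrrrrg#gg.kkkkkkk...r
273 ..kkkkkkkk...gggggggggg.kkkk........
274 ..kkkkkkkkkk...ggggggg..k..kk.###.gg
275 ...kkkk...kkkk........kkkk.k..###ggg
276 kkkkkk......kkkkkkkkk.k.kk....g##gg#
277 k.kkkkk.k..kkk.kkkkkkkkkk.....###gg#
278 kkkkkkkkk.kkkkkkkkkkkkkkk....g###gg#
279 kkkkkkkkk.kkkkkkkkkkkkkkkk...g###g##
```

{"name": "steer_hand", "arguments": {
  "deltas": [
    [-0.0015, 0, 0, 0, 0],
    [-0.003, 0, 0, 0, 0],
    [-0.0045, 0, 0, 0, 0],
    [-0.006, 0, 0, 0, 0],
    [-0.0065, 0, 0, 0, 0],
    [-0.0065, 0, 0, 0, 0]
  ]
}}

```text
time_s: 23.87
tool_pos: [0.4661, -0.3073, 0.0539]
tool_rot: [-180.0, 0.1, 146.7]
force: [-0.4, 0.5, 0.8]
grip_width: 0.0005
grasp_force: 0.5
```

```bash
python3 st.py w; python3 jb.py | tail -18
```

```text
fwd -0.0316 left 0.0000 z 0.0539 F fwd -0.6 left 0.2 up 0.8 yaw 146.7 grip 0.0005
262 ...kkkk..k..kkk.g###GGGGGGGggg#rrrrr
263 k.kkkkkk.kkkk...####GGGGGGg##ggrrrrr
264 kkkkkkkkkkk..ggg####GGGGGg###g#rrrrr
265 kkkkkk.kkk..ggg#####Gggg####gggrrrrr
266 kkkkk..kkk..g#######g#######ggrrrrrr
267 kkkkkkk.kk..gg##############ggrrrrrr
268 kkkkkkkkkk.ggrgg###########gggrrrrrr
269 kkkkkkkkkk.ggrrrr#gg#######g.g.rrrrr
270 ..kkkkkkkk..ggrrrrrg#####gg.....rrr.
271 ...kkkk.kk...gggrrrg#g###g.kkkkk.rrr
272 ....kkk..kkk..gggggg#gggg..kk.kkk..r
273 .....kkk.kkkk...ggggggg...kkk...k...
274 .....kkkkkkkkkk..........k....g#g.gg
275 ..kkkk..kkkkkkkkkkkkkkkkk.kkk.###ggg
276 kkkkkk.....kkkkkkkkkkkk.kkk...g##gg#
277 kkkkkkkkk....kkkkkkkkkkkkk....###gg#
278 kkkkkkkkkkkkkkkkkkkkkkkkkkk..g###gg#
279 kkkkkkkkkk.kkk.kkkkkkkkkkk...g###g##
```

The force has dropped, so it snapped home. I give a last gentle press, withdraw, and verify everything numerically.

{"name": "steer_hand", "arguments": {
  "deltas": [
    [-0.001, 0, 0, 0, 0],
    [-0.002, 0, 0, 0, 0],
    [-0.002, 0, 0, 0, 0]
  ]
}}

```text
time_s: 24.17
tool_pos: [0.4668, -0.308, 0.0536]
tool_rot: [-180.0, -0.1, 146.7]
force: [-1.8, 0.3, 0.7]
grip_width: 0.0003
grasp_force: 1.3
```

```bash
python3 st.py w
```

```text
fwd -0.0306 left -0.0002 z 0.0536 F fwd -1.7 left -0.7 up 0.7 yaw 146.7 grip 0.0003
```

{"name": "steer_hand", "arguments": {
  "deltas": [
    [0.02, 0, 0, 0, 0],
    [0.05, 0, 0, 0, 0],
    [0.09, 0, -0.02, 0, 0],
    [0.12, 0, -0.05, 0, 0],
    [0.12, 0.04, -0.08, 0, 0],
    [0.12, 0.08, -0.11, 0, 0],
    [0.12, 0.11, -0.14, 0, 0],
    [0.12, 0.14, -0.16, 0, 0]
  ]
}}

```text
time_s: 24.83
tool_pos: [0.4375, -0.1354, 0.2059]
tool_rot: [179.7, 0.2, 146.6]
force: [1.7, -1.1, 0.2]
grip_width: 0.0001
grasp_force: 0.0
```

{"name": "steer_hand", "arguments": {
  "deltas": [
    [0.0, 0.04, 0, 0, 0],
    [0, 0.08, 0, 0, 0],
    [0, 0.12, 0, 0, 0],
    [0, 0.16, 0, 0, 0],
    [0, 0.2, 0, 0, 0],
    [0, 0.2, 0, 0, 0]
  ]
}}

```text
time_s: 25.33
tool_pos: [0.5486, 0.0376, 0.2024]
tool_rot: [179.8, 0.0, 147.1]
force: [-0.8, 1.1, -0.2]
grip_width: 0.0005
grasp_force: 0.0
```

Run:
```python
from h import *
from cell import env
s=env.read_camera('side');t=env.read_camera('top')
W=np.array([.4925,-.3246,0]);N=np.array([.4431,-.3998,0]);G=W+.09*RY
for n,P,h in(('wide',W,.105),('narrow',N,.1),('green',G,.106)):
    print(n,'side base,top',pix(s,P).round(1),pix(s,P+[0,0,h]).round(1),'top view top',pix(t,P+[0,0,h]).round(1))
cl=lambda p:'#' if min(p)>120 and abs(p[2]-p[0])<60 else 'r' if p[2]-p[0]>35 else 'G' if p[1]-max(p[0],p[2])>12 else 'g' if min(p)>75 else 'k' if max(p)<25 else '.'
for im,(y0,y1,x0,x1) in((s['color'],(230,294,358,405)),(t['color'],(205,246,382,436))):
    print(x0)
    for r in range(y0,y1): print(r,''.join(cl(p) for p in im[r,x0:x1].astype(int)))
import cv2
for n,c in(('side',s),('top',t)):
    m=[]
    for im in(load(n+'0')['color'],c['color']):
        q=cv2.inRange(cv2.cvtColor(im,cv2.COLOR_BGR2HSV),(50,120,60),(80,255,255));q[:, :340]=0
        M=cv2.moments(q,True);m.append((round(M['m10']/M['m00'],1),round(M['m01']/M['m00'],1),M['m00']))
    print('green cap',n,m)
```

```text
wide side base,top [369.9 270.5] [373.7 239.7] top view top [399.  219.3]
narrow side base,top [389.6 288. ] [394.3 257.8] top view top [427.8 236.1]
green side base,top [352.1 254.7] [355.1 224.7] top view top [370.3 203. ]
358
230 GGGGG.rrrrrrrrrrrrrr####rrrrrrrrrrrrrrrrrrrrrrr
231 GGGGG.rrrrrrrrrrrrrrrr##rrrrrrrrrrrrrrrrrrrrrrr
232 GGGGG.rrrrrrrrrrrrrrrrr#rrrrrrrrrrrrrrrrrrrrrrr
233 GGGG.rrrrrrrrrrrrrrrrrrrrrrrrrrrrrrrrrrrrrrrrrr
234 GGGggrrrrrrrrrrrrrrrrrrrrrrrrrrrrrrrrrrrrrrrrrr
235 #####rrrrrrrrrrrrrrrrrrrrrrrrrrrrrrrrrrrrrrrrrr
236 ####grrrrrrrrrrrrrrrrrrrrrrrrrrrrrrrrrrrrrrrrrr
23
[... 4803 characters left out ...]
..............................g#rrr.gg.......rrrrr
237 .................................gg.rrr.##........rrrr
238 .................................g#rrrr.##.........rrr
239 ..............................g###grrrr.g#g..ggg.....r
240 ....gg.......................g####g.rrrr.g#gggg.......
241 ..............................##ggg.rrrr...gg.r.......
242 .................................ggg.rrrrrrrrrr.......
243 ................................ggggg.rrrrrrrr........
244 ................................ggggggg.rrrrr.........
245 .................................gggggggg.g#g.........
green cap side [(355.1, 229.3, 59.0), (356.6, 231.8, 69.0)]
green cap top [(368.8, 206.1, 58.0), (368.8, 206.1, 56.0)]
```

The top-view cap centre matches home, and the green jar hasn't moved. I check the jar's tilt more precisely from the difference between the first and current side images.

Run:
```python
from h import *
from cell import env
import cv2
s=env.read_camera('side');a=load('side0')['color'];d=cv2.absdiff(a,s['color']).max(2)
S={'jar':(np.array([.4925,-.3246,0]),.022,(0,.01,.045,.06,.07,.09,.1)),'bottle':(np.array([.4431,-.3998,0]),.0165,(0,.01,.045,.052))}
rt=s['world_from_camera'][:3,0]
for n,(P,r,zs) in S.items():
    for z in zs:
        c=pix(s,P+[0,0,z]);l=pix(s,P+[0,0,z]-rt*r)[0];row=int(round(c[1]))
        x=np.arange(int(l)-6,int(2*c[0]-l)+8);v=d[row-1:row+2,x].mean(0)
        print(n,z,'row',row,'pred L %.1f C %.1f R %.1f'%(l,c[0],2*c[0]-l),'x0',x[0],v.astype(int).tolist())
```

```text
jar 0 row 270 pred L 362.3 C 369.9 R 377.5 x0 356 [5, 4, 4, 4, 5, 5, 6, 22, 53, 83, 95, 108, 117, 123, 113, 32, 8, 22, 20, 20, 13, 18, 13, 8, 5, 6, 6, 5, 7]
jar 0.01 row 268 pred L 362.6 C 370.3 R 377.9 x0 356 [4, 4, 3, 6, 7, 7, 4, 40, 80, 100, 104, 107, 109, 116, 123, 42, 18, 14, 10, 9, 11, 8, 8, 7, 7, 7, 6, 6, 7]
jar 0.045 row 258 pred L 363.8 C 371.5 R 379.2 x0 357 [4, 5, 4, 6, 8, 11, 28, 67, 60, 36, 28, 27, 18, 16, 16, 30, 79, 68, 63, 76, 44, 39, 38, 27, 7, 6, 8, 8, 7, 7]
jar 0.06 row 253 pred L 364.3 C 372.1 R 379.8 x0 358 [8, 9, 7, 7, 7, 8, 7, 29, 40, 43, 48, 53, 58, 60, 70, 77, 76, 80, 80, 72, 46, 35, 32, 8, 6, 7, 6, 6, 7]
jar 0.07 row 250 pred L 364.6 C 372.4 R 380.2 x0 358 [10, 9, 9, 8, 5, 9, 5, 23, 61, 80, 75, 72, 85, 87, 77, 75, 69, 70, 70, 63, 69, 55, 43, 10, 7, 8, 7, 7, 8, 8]
jar 0.09 row 244 pred L 365.3 C 373.2 R 381.0 x0 359 [11, 11, 10, 7, 9, 9, 30, 91, 89, 84, 74, 68, 59, 54, 50, 48, 54, 53, 54, 50, 56, 69, 65, 24, 6, 7, 8, 7, 9, 7]
jar 0.1 row 241 pred L 365.7 C 373.5 R 381.4 x0 359 [9, 10, 9, 6, 7, 8, 15, 43, 46, 53, 58, 66, 71, 70, 66, 63, 60, 59, 53, 45, 31, 45, 58, 31, 8, 9, 7, 6, 7, 9]
bottle 0 row 288 pred L 383.6 C 389.6 R 395.7 x0 377 [5, 3, 5, 4, 4, 3, 7, 22, 59, 89, 105, 121, 131, 116, 41, 11, 64, 61, 62, 20, 5, 4, 3, 3, 5, 3]
bottle 0.01 row 285 pred L 384.0 C 390.1 R 396.1 x0 378 [4, 3, 3, 3, 4, 14, 63, 110, 128, 138, 152, 146, 150, 84, 13, 13, 5, 10, 29, 26, 5, 6, 8, 7, 7, 6]
bottle 0.045 row 275 pred L 385.5 C 391.7 R 397.8 x0 379 [2, 1, 17, 21, 7, 13, 21, 37, 28, 41, 68, 66, 74, 68, 85, 77, 89, 75, 82, 53, 19, 9, 7, 8, 9, 6]
bottle 0.052 row 273 pred L 385.9 C 392.0 R 398.1 x0 379 [3, 5, 13, 16, 18, 9, 11, 26, 49, 65, 85, 66, 60, 57, 49, 45, 53, 43, 59, 57, 29, 5, 9, 6, 8, 7, 6]
```

Edge offsets are constant with height: about +0.6 px for the jar and within 1 px for the bottle. Both are upright and home, so I'm handing in.

```bash
python3 -c "
from cell import env
print(env.sign_off())"
```

```text
the job is handed in; nothing more can be done
None
```

I handed the job in at about 25 s on the robot's clock: by my camera measurements the jar and the dropper bottle are both upright and home in their clips and the green-capped jar hasn't moved; the bottle did lean about 20° during its first push (limit 0.8 rad, about 46°) before a low push set it upright, and sign-off returned no verdict.

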